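# Unclamp a glass jar label and show it over its jar, label up

### The arm

A 7-joint arm with a two-finger parallel gripper is mounted at the origin on the work surface. World frame = base frame: x ahead of the robot, y to its left, z up, the work surface at z = 0. Lengths are in m, angles in degrees, forces in N, time in s.
With the tool pointing down it reaches from about 0.425 to 1.025 m from the base axis. Payload 3.6 kg.
Tool frame: the origin (TCP) lies at the very end of the fingers, on their centre line; the grasp point (between the pads) lies arm.grip_depth behind it (arm.grip_depth is the distance from the TCP to the grasp point, in m); z points along the fingers, x is the direction in which the jaws open and shut, and the axes are right-handed (so a half turn about z gives the same grasp; the last joint's range is limited). The gripper opens to 85 mm and grips with 20 to 120 N. Pads are 22 mm wide; open, the fingers measure 114 mm over their backs; the gripper's body (76 mm by 85 mm) begins 54 mm behind the grasp point. The pads swing forward as they close: fully open they stand 13 mm farther back than shut.
Start: joints at [71.476, 33.873, 2.773, 92.16, -1.908, 54.013, -1.931], TCP at [0.165, -0.706, 0.231] pointing down, gripper open.
Joint ranges: [-153.93, 153.93], [-27.13, 128.08], [-72.61, 78.16], [10.71, 143.7], [-87.88, 267.88], [4.46, 118.87], [-176.78, 176.78]. Speed limits (degrees/s): [147.25, 147.25, 180, 180, 180, 180, 180].

### API

Orientations are given as a 3x3 rotation matrix whose columns are the frame's x, y, z axes.
In Python, from workcell import arm, grab_frame, order, recognise, cut_out gives the robot as it stands.
- The arm moves only by the tool jog_arm, never from a script. Its argument "series" is a list of rows, each an object with "delta_pos": the shift along the tool's x, y, z in mm, a list of three; "roll": the turn about the tool's z in rad. A call has 1 to 5 rows; each row is the pose to reach, as a shift and turn from the pose commanded when the call began, along the tool's axes at that moment; what a row does not reach only later rows make up. A row lasts 1/12 s, in which the tool goes at most 41.7 mm and 7.16 degrees, less where a joint would pass 70% of its speed; a pose out of reach is approached as far as the arm can. A call with a gripper value outside its range is refused whole. "gripper" is the closure, from 0 (fully open) to 1 (shut), set as the call begins (left out, the last holds). The fingers move at their own pace and stop on an object; "grip_force" is the grip in N (left out, the last holds). Time passes only in rows, so rows that repeat a pose let the fingers close. It gives the time, the measured TCP pose, the force and the opening at its end, in the units of the state.
- arm.get_obs(): the state, without advancing time (a new reading comes with each control period).
- grab_frame(name): name is "scene" or "top" or "wrist"; returns a dict with "image" (400x640x3 uint8, blue, green, red), "depth" (400x640 float32, m along the optical axis (not along the pixel's ray), 0 where there is no reading), "K" (3x3 intrinsics, pixels), "origin" and "attitude" of the camera in the world; the wrist camera has in their place "hand_eye" (4x4, takes a point from camera to tool coordinates, whose origin is the TCP and whose axes are the tool frame's). Camera axes: x right, y down, z forward; pixel columns grow to the right and rows downward; lengths in m; the calibration is good to about 2 mm. A picture is of the moment at which its call begins: read the wrist's pose just before it.
- order.hand_in(): hands the job in, once; it reports no verdict.
Trained networks look in a picture, given as the dict that the camera call returned (one of the last four; its "shot" number tells which), for a name from the list of things; names that differ only in an ending like _2 or _b are one class to them, and where a whole thing is asked for, a point or a joint stands for the part that bears it (a point fixed in the world has none). Each returns a list of dicts, best first, with "conf" (0 to 1); they miss things now and then, are a little off and sometimes report something else, mostly with a low value. They report only what shows in the picture. A call takes as long as a camera call. They do not tell look-alikes from the thing itself.
- recognise(picture, thing): "at" ([x, y, z] in m, in world coordinates, good to about 4 mm: the middle of the surface that is visible of it).
- cut_out(picture, thing): "mask" (400x640 bool, what is visible of it).
The state is a dict: "time": time; "joint_positions": joint angles; "joint_vel": joint speeds; "effort": joint torques, N m; "eef_pos": TCP position; "orientation": TCP orientation; "force": force on the tool from outside, world axes, zero at the start; "ft_torque": the same for the moment, N m; "finger_gap": finger opening in m.
Only numpy, scipy, OpenCV 4.12 (cv2) and the standard library are available. Lean on these libraries where they do the work, as an engineer would, in place of code of your own. Each camera call takes 0.05 s, during which the arm holds its last target.

### The job

The glass label plate in the clamp is finished: slide the jaw with the red post well open (more than half of its travel), then lift the plate out, gripping it by the clear part only and never touching the white frosted label, which is at the end with the small notched corner. Carry it to the screw-top jar and finish while still holding it there with its frosted end centred a few centimetres above the jar's lid, touching nothing, its long side level and the label side turned up, leaning back about 45 degrees or flatter so that it can be read from above. Leave the jar and everything else where it stands.

Things in the scene. Friction and masses are not known exactly. Their poses are not given: they have to be found in the camera images.
- jaw (a joint): sliding jaw of the clamp, in m: about 0 when closed on the plate, 0.05 fully open; it slides along the clamp's +y axis (away from the plate's end), stays where it is left and resists with about 3 N
- jaw_grip (a point): middle of the sliding jaw's upright red post, 94 mm above the table. Post 20 mm across the slide (x) x 14 mm along it (y), free from 73 to 108 mm height; pinch it from above across x. Axes as the clamp's. A steel keeper on the jaw, 66 to 73 mm high, reaches 28 mm from the post's middle towards the plate and, when closed, 12 mm over the plate's top corner, trapping it
- vise: fixed blue and aluminium clamp, base 90 x 225 x 15 mm, turned any way; origin on the table under the plate's middle, y along plate and slide towards the sliding jaw (base y -93 to 133 mm), x across the plate's faces. The plate stands on the base in a black groove 10 mm wide, open above 29 mm height, walls 8 mm thick. Fixed jaw at y -75 to -53 mm, 80 mm wide, 50 mm high
- tag_center (a point): centre of the loose glass label plate: 8 mm thick (x), 100 mm long (y), 50 mm high (z), about 95 g, standing on its long edge in the clamp, top edge 65 mm above the table. x points out of the label side, y to the frosted end, z to the top edge. Greenish clear glass; the last 32 mm at +y have a white frosted layer on the +x side; the other 68 mm are clear, to be gripped across the faces
- frost: the white frosted label layer with a green leaf mark, part of the plate; same origin and axes as the plate: origin at the middle of the plate's lower edge, the layer covers y 18 to 50 mm, z 0 to 50 mm, x 1.5 to 4 mm
- label (a point): centre of the frosted label's face, 32 mm from the plate's centre towards the frosted end, on the label side. Axes as the plate's
- notch (a point): the square 10 x 10 mm notch cut out of the upper corner at the frosted end of the plate: its middle. Axes as the plate's
- jar_lid (a point): middle of the top of the steel lid of the screw-top glass jar, 80 mm in diameter, 105 mm high, loose on the table; z up
- tag: the same glass plate; origin at the middle of its lower long edge, axes as at its centre
- jar: the same jar; origin at the centre of its underside
- bowl_a: speckled brown stoneware side bowl, 124 mm wide, 50 mm high (bystander); origin at the middle of its underside
- bowl_b: second such bowl (bystander); origin at the middle of its underside
- red_box: red plastic sealing container with pale lid, 118 x 138 x 72 mm (bystander); origin at the middle of its underside
- chopsticks: two steel chopsticks, 220 mm, on a white ceramic holder (bystander; they move as one); origin at the middle of its underside
- mug: blue mug, 80 mm wide, 90 mm high (bystander); origin at the middle of its underside
- mill: wooden pepper mill, 56 mm wide, 125 mm high (bystander); origin at the middle of its underside
Not all that is in view belongs to the job. What is meant by the vise is not purple, and is the larger of those in its own colour.

How it is judged:
By the outcome, as a careful person would: the job done as asked, in the order asked, and still so for the second after the job is handed in, while the arm keeps its last pose, push and grip.
It also fails if it takes over 45 s, if anything falls off the work surface, if the arm or the gripper's body presses on something with over 40 N, if the wrist force passes 120 N, or if a joint passes its speed limit or range.

## Working session

There is one attempt and no reset: what is moved stays moved. The work goes in short steps, Python scripts to look and compute and a tool call to move; the robot and the scene stay as the last step left them, time stands still between calls to the robot, and variables do not carry over. Pictures are saved under pics/ and viewed, and the job is handed in when it is done.

Besides the shell and the picture viewer there is one more tool, called after "Request:" by a JSON object that holds its "op" and its "data". jog_arm: Moves the arm, as the interface text tells. Its arguments: {"type":"object","properties":{"series":{"type":"array","items":{"type":"object","properties":{"delta_pos":{"type":"array","items":{"type":"number"}},"roll":{"type":"number"}}}},"gripper":{"type":"number"},"grip_force":{"type":"number"}},"required":["series"]}

```bash
ls; mkdir -p pics
python3 - <<'E'
from workcell import arm, grab_frame, order, recognise, cut_out
import cv2
print(arm.get_obs(), arm.grip_depth)
for n in ["scene","top"]:
    p=grab_frame(n); cv2.imwrite(f"pics/{n}0.png",p["image"]); print(n,p["K"],p["origin"],p["attitude"])
    for t in ["jaw_grip","vise","tag_center","frost","label","notch","jar_lid","jar","jaw","tag","red_box","mug","mill","bowl_a","chopsticks"]:
        try: print(t,[( [round(float(v),3) for v in r["at"]],round(float(r["conf"]),2)) for r in recognise(p,t)])
        except Exception as e: print(t,e)
print(arm.get_obs()["time"])
E
```

```text
pics
{'time': 0.0, 'joint_positions': array([71.47926956, 33.92752016,  2.76733533, 92.23858732, -1.90786138,
       54.01196396, -1.93162334]), 'joint_vel': array([-0.02841782,  0.06532865, -0.00054452, -0.00664346, -0.0823999 ,
       -0.00852703, -0.12371259]), 'effort': array([-1.15886207e-03, -5.48688340e+01,  1.54637039e+00, -1.98121297e+01,
        9.45122185e-03,  8.64953821e-03,  2.37547795e-06]), 'eef_pos': array([ 0.16491729, -0.70512186,  0.23010412]), 'orientation': array([[ 2.27797017e-01, -9.73708423e-01, -6.52290001e-04],
       [-9.73705927e-01, -2.27797913e-01,  2.20887730e-03],
       [-2.29939274e-03,  1.31962978e-04, -9.99997348e-01]]), 'force': array([0.352363  , 0.44392724, 0.18234227]), 'ft_torque': array([0.00631072, 0.00992332, 0.00821448]), 'finger_gap': 0.08542652867856841} 0.0187
scene [[380.6213144    0.         319.98810472]
 [  0.         380.6213144  197.77465346]
 [  0.           0.           1.        ]] [1.11462422 0.01161626 1.01069824] [[ 0.04518942  0.85948881 -0.50915313]
 [ 0.99886351 -0.04660578  0.00997916]
 [-0.01515251 -0.50902543 -0.86061
[... 1392 characters left out ...]
63], 0.66), ([0.551, -0.263, 0.103], 0.34)]
tag_center [([0.522, 0.15, 0.063], 0.56)]
frost []
label [([0.517, 0.149, 0.063], 0.62)]
notch [([0.517, 0.15, 0.064], 0.52), ([0.777, 0.205, 0.022], 0.18)]
jar_lid [([0.552, -0.265, 0.106], 0.73)]
jar [([0.55, -0.265, 0.108], 0.86)]
jaw [([0.532, 0.214, 0.065], 0.69), ([0.4, -0.047, 0.068], 0.62)]
tag [([0.522, 0.155, 0.064], 0.55)]
red_box [([0.777, -0.207, 0.07], 0.73)]
mug [([0.416, 0.484, 0.043], 0.83), ([0.551, -0.268, 0.104], 0.65), ([0.52, 0.145, 0.065], 0.17)]
mill [([0.625, 0.464, 0.074], 0.61), ([0.516, 0.15, 0.06], 0.23)]
bowl_a [([0.786, -0.004, 0.021], 0.79), ([0.778, 0.206, 0.02], 0.56)]
chopsticks [([0.564, -0.47, 0.016], 0.84)]
1.6
```

View pics/scene0.png

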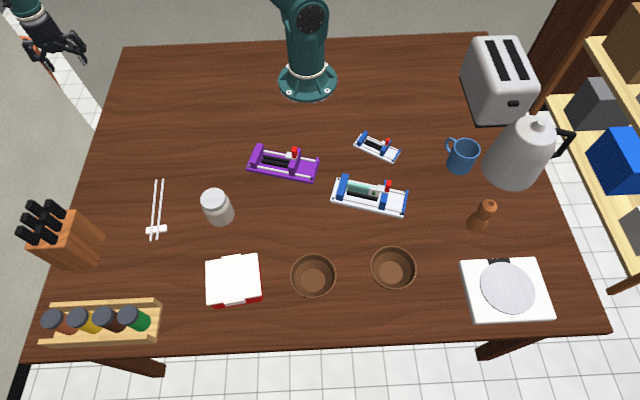

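View pics/top0.png

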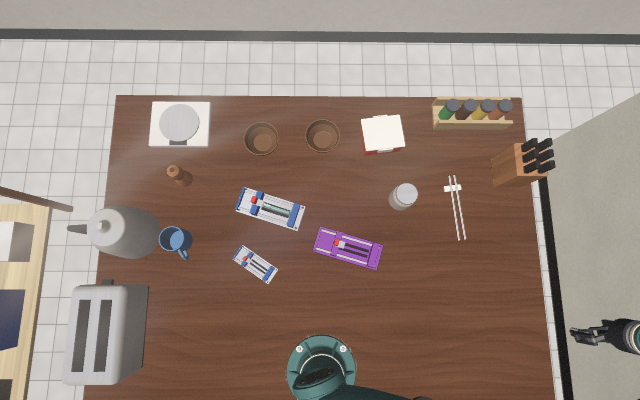

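Run:
```python
import cv2,numpy as np
a=cv2.imread("pics/scene0.png")[160:230,315:425]; b=cv2.imread("pics/top0.png")[175:240,220:320]
a=cv2.resize(a,(770,490),interpolation=cv2.INTER_CUBIC); b=cv2.resize(b,(800,520),interpolation=cv2.INTER_CUBIC)
cv2.imwrite("pics/a.png",a);cv2.imwrite("pics/b.png",b)
```

```text
(no output)
```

View pics/a.png

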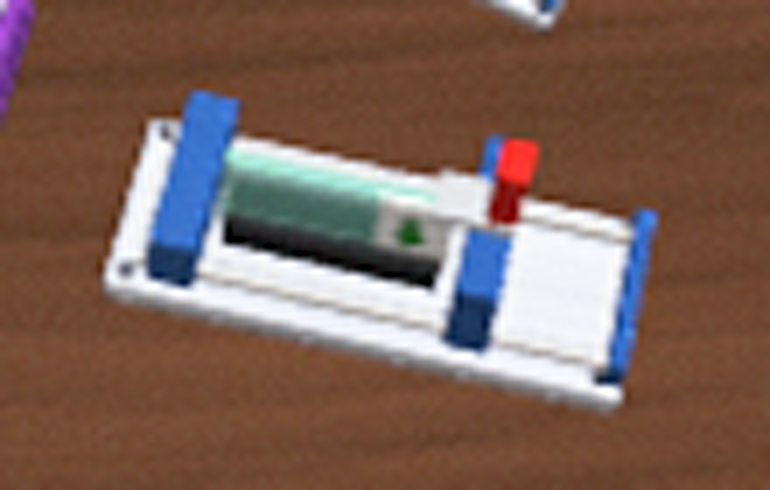

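View pics/b.png

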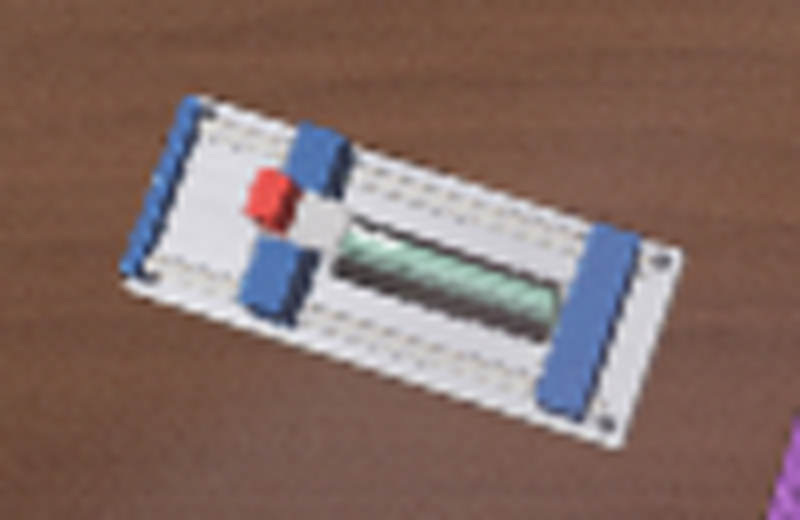

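```bash
cat > h.py <<'E'
import numpy as np,cv2
def pts(p,mask):
    v,u=np.nonzero(mask&(p["depth"]>0)); d=p["depth"][v,u]; K=np.array(p["K"])
    c=np.stack([(u-K[0,2])/K[0,0]*d,(v-K[1,2])/K[1,1]*d,d],1)
    return c@np.array(p["attitude"]).T+np.array(p["origin"]),u,v
E
python3 - <<'E'
from workcell import *
from workcell import arm,grab_frame,recognise,cut_out
from h import *
for n in ["top","scene"]:
    p=grab_frame(n); np.savez(f"{n}.npz",**{k:np.array(v) for k,v in p.items()})
    m=np.zeros((400,640),bool)
    for r in cut_out(p,"vise"):
        P,u,v=pts(p,r["mask"]); print(n,r["conf"],P.mean(0).round(3),len(u))
    full=np.ones((400,640),bool); P,u,v=pts(p,full)
    s=(np.hypot(P[:,0]-.525,P[:,1]-.165)<.15)
    Q=P[s]; u=u[s];v=v[s]
    col=p["image"][v,u].astype(int)
    base=(Q[:,2]>0.009)&(Q[:,2]<0.022)&(Q[:,2]>0)
    all_=(Q[:,2]>0.008)
    R=cv2.minAreaRect(Q[all_,:2].astype(np.float32)*1000); print("rect all",R, cv2.boxPoints(R).round())
    white=(col.min(1)>150)&all_
    R=cv2.minAreaRect(Q[white,:2].astype(np.float32)*1000); print("rect white",R, np.median(Q[white,2]))
    tbl=(Q[:,2]<0.006); print("table z",np.median(Q[tbl,2]))
    red=(col[:,2]>120)&(col[:,1]<80)&(col[:,0]<80)&all_; print("red",Q[red].mean(0),Q[red].min(0),Q[red].max(0),red.sum(),Q[red&(Q[:,2]>.1)].mean(0))
    # lid
    s=(np.hypot(P[:,0]-.55,P[:,1]+.265)<.07)&(P[:,2]>.095); L=P[s]; R=cv2.minEnclosingCircle(L[:,:2].astype(np.float32)*1000); print("lid",L.mean(0),R,np.median(L[:,2]))
E
```

```text
top 0.85 [0.338 0.221 0.018] 848
top 0.78 [ 0.388 -0.09   0.028] 1753
top 0.73 [0.522 0.173 0.029] 1702
top 0.64 [0.415 0.477 0.043] 768
rect all ((516.4815673828125, 169.3177947998047), (240.9091796875, 225.33514404296875), 83.04535675048828) [[390.  63.]
 [614.  36.]
 [643. 275.]
 [419. 303.]]
rect white ((524.259521484375, 171.28591918945312), (220.0566864013672, 89.53380584716797), 72.24573516845703) 0.016844694580164576
table z 0.0006400056259341369
red [0.53291088 0.21459237 0.10485131] [0.52811199 0.20915685 0.09562526] [0.54353996 0.22143726 0.11238516] 7 [0.53371069 0.21438566 0.10638899]
lid [ 0.55903689 -0.27473206  0.10519537] ((559.6980590820312, -275.99017333984375), 35.14528274536133) 0.10518229558451098
scene 0.81 [0.346 0.216 0.018] 747
scene 0.81 [ 0.404 -0.092  0.028] 1824
scene 0.62 [0.54  0.172 0.028] 1837
rect all ((525.6981811523438, 169.1031951904297), (224.26695251464844, 93.6189956665039), 72.28147888183594) [[447.  77.]
 [536.  48.]
 [604. 262.]
 [515. 290.]]
rect white ((525.59375, 170.06524658203125), (222.8824462890625, 93.18309020996094), 71.63386535644531) 0.016105093452762953
table z -0.00012384710629742557
red [0.54499728 0.21476387 0.09969158] [0.5304066  0.20869108 0.07377791] [0.55188723 0.22205417 0.11110518] 46 [0.54240751 0.21550917 0.10697787]
lid [ 0.56386834 -0.27753135  0.10440853] ((560.4190673828125, -279.4986877441406), 36.3310546875) 0.10460775484839246
```

```bash
cat >> h.py <<'E'
def delta(o,target,yaw=None):
    R=np.array(o["orientation"]); d=R.T@(np.array(target)-o["eef_pos"])*1000
    y=np.degrees(np.arctan2(R[1,0],R[0,0])); 
    print("pos",np.round(o["eef_pos"],4),"yaw",round(y,2),"tiltz",R[:,2].round(4),"gap",round(o["finger_gap"],4),"t",o["time"],"F",np.round(o["force"],1))
    print("delta mm",d.round(1),"len",np.linalg.norm(d).round(1), "" if yaw is None else "roll %.4f"%np.radians(-(((yaw-y)+180)%360-180)))
E
python3 - <<'E'
from h import *
for n in ["top","scene"]:
    p=np.load(n+".npz"); P,u,v=pts(p,np.ones((400,640),bool))
    s=(P[:,0]>.3)&(P[:,0]<.75)&(P[:,1]>-.25)&(P[:,1]<.25)&(P[:,2]>.008)
    H=np.zeros((23,26))
    ix=((P[s,0]-.3)/.02).astype(int);iy=((P[s,1]+.25)/.02).astype(int)
    np.maximum.at(H,(ix,iy),P[s,2]); 
    print(n)
    for i in range(22,-1,-1): print("%.2f"%(.3+.02*i)," ".join("%3d"%(h*1000) for h in H[i]))
E
```

```text
top
0.74  75  77  79  75  76  69   0   0   0  51  30  15  14  23  50   0   8   0   0   0  49  17  11   9  23   0
0.72  77  79  76  76  77   0   0   0   0   0  53  52  49  55  53   0   0   0   0   0  52  51  21  22  53   0
0.70  51  71  73  76  77   0   0   0   0   0   0  54  57  46   8   0   0   0   0   0   0  55  51  55  55   0
0.68   0   0   0   0   0   0   0   0   0   0   0   0   8   0   0   0   0   0   0   0   0   0   0   0   0   0
0.66   0   0   0   0   0   0   0   0   0   0  11   0   0   0   0   0   0   0   0   0   0   0   0   0   0   0
0.64   0   0   0   0   0   0   0   0   0   0   0   0   0   0   0   0   0   0   0   0   0   0   0   0   0   0
0.62   0   0   0   0   0   8   0   0   0   0   0   0   0   0   0   0   0   0   0   0   0   0   0   0   0   0
0.60   0   0   0   0   0   0   0   0   0   0   0   0   0   0   0   0  11   0   0   0   0   0   0   0   0   0
0.58  83   8   0   0   8   0   0   0   0   0   0   0   0   0   0   0   0   0   0   0   0   0   0  23  27   0
0.56 108   0   0   0   0   0   0   0   0   0   0   0   0   8   0   0   0   0   0  16  19  32  69  69  31   0
0.54 1
[... 3223 characters left out ...]
 0   0   0   0   0   0   0   0   0   0   0   0
0.40   0  17  48  50  24  29  25  31  75 111 109  19  35  36   0   0   0   0   0   0   0   0   0   0   0   0
0.38   0   0  52  54  47  33  31  31  75 108 109  27  26  36   0   0   0   0   0   0   0   0   0  12  18   0
0.36   0   0  17  54  52  32  31  32  28   0  66  25  17   0   0   0   0   0   0   0   0   0  11  45  69   0
0.34   0   0  15  52  53  25  26  25  24   0   0   0   0   0   0   0   0   0   0   0  13  18  19  49  73   0
0.32   0   0  15  50  52  19  14   0   0   0   0   0   0   0   0   0   0   0   0  13  37  20  23  22  17   0
0.30   0   0   0   0   0   0   0   0   0   0   0   0   0   0   0   0   0   0   0  12  34  38  21  17   0   0
```

Request:
{"op": "jog_arm", "data": {"series": [{"delta_pos": [-23,-34,0],"roll": -0.12},{"delta_pos": [-46,-68,0],"roll": -0.24},{"delta_pos": [-69,-102,0],"roll": -0.36},{"delta_pos": [-92,-136,0],"roll": -0.48},{"delta_pos": [-115,-170,0],"roll": -0.6}]}}

```text
time: 2.22
eef_pos: [0.3055, -0.5538, 0.2315]
orientation: [[0.742, -0.671, 0.0], [-0.671, -0.742, -0.001], [0.001, 0.0, -1.0]]
force: [0.1, 0.2, 0.4]
finger_gap: 0.0853
```

Run:
```python
from workcell import arm
from h import *
delta(arm.get_obs(),[.52,-.25,.23],-18.2)
```

```text
pos [ 0.3055 -0.5538  0.2315] yaw -42.14 tiltz [ 2.e-04 -5.e-04 -1.e+00] gap 0.0853 t 2.2167 F [0.1 0.2 0.4]
delta mm [ -44.8 -369.2    1.4] len 371.9 roll -0.4178
```

Request:
{"op": "jog_arm", "data": {"series": [{"delta_pos": [-5,-41,0],"roll": -0.1},{"delta_pos": [-10,-82,0],"roll": -0.2},{"delta_pos": [-15,-123,0],"roll": -0.3},{"delta_pos": [-20,-164,0],"roll": -0.41},{"delta_pos": [-25,-205,0],"roll": -0.418}]}}

```text
time: 2.63
eef_pos: [0.4252, -0.3857, 0.2316]
orientation: [[0.949, -0.314, 0.001], [-0.314, -0.949, -0.0], [0.001, 0.0, -1.0]]
force: [0.2, -0.5, 0.0]
finger_gap: 0.0859
```

Run:
```python
from workcell import arm
from h import *
delta(arm.get_obs(),[.52,-.25,.23],-18.2)
delta(arm.get_obs(),[.54,.19,.23],-18.2)
```

```text
pos [ 0.4252 -0.3857  0.2316] yaw -18.31 tiltz [ 6.e-04 -4.e-04 -1.e+00] gap 0.0859 t 2.6333 F [ 0.2 -0.5  0. ]
delta mm [  47.3 -158.6    1.6] len 165.5 roll -0.0020
pos [ 0.4252 -0.3857  0.2316] yaw -18.31 tiltz [ 6.e-04 -4.e-04 -1.e+00] gap 0.0859 t 2.6333 F [ 0.2 -0.5  0. ]
delta mm [ -71.9 -582.6    1.4] len 587.0 roll -0.0020
```

Request:
{"op": "jog_arm", "data": {"series": [{"delta_pos": [-5,-41,0]},{"delta_pos": [-10,-82,0]},{"delta_pos": [-15,-123,0]},{"delta_pos": [-20,-164,0]},{"delta_pos": [-25,-205,0]}]}}

```text
schema error: expected keys delta_pos, roll
```

Request:
{"op": "jog_arm", "data": {"series": [{"delta_pos": [-5,-41,0]},{"delta_pos": [-10,-82,0]},{"delta_pos": [-15,-123,0]},{"delta_pos": [-20,-164,0]},{"delta_pos": [-25,-205,0]}]}}

```text
schema error: expected keys delta_pos, roll
```

Request:
{"op": "jog_arm", "data": {"series": [{"delta_pos": [-5,-41,0]},{"delta_pos": [-10,-82,0]},{"delta_pos": [-15,-110,0]},{"delta_pos": [-20,-120,0]},{"delta_pos": [-20,-120,0]}]}}

```text
schema error: expected keys delta_pos, roll
```

Run:
```python
from workcell import arm,grab_frame,recognise
from h import *
o=arm.get_obs()
p=grab_frame("wrist"); cv2.imwrite("pics/w1.png",p["image"])
print(p["K"],p["hand_eye"])
np.savez("w1.npz",**{k:np.array(v) for k,v in p.items()},pos=o["eef_pos"],R=o["orientation"])
delta(o,[.54,.214,.23],-18)
for t in ["jaw_grip","tag_center","notch","label","vise"]: print(t,[(r["at"],r["conf"]) for r in recognise(p,t)])
```

```text
[[307.53438746   0.         318.85055352]
 [  0.         307.53438746 201.31056786]
 [  0.           0.           1.        ]] [[ 9.99999913e-01  3.04257337e-04 -2.83701497e-04 -1.33465202e-04]
 [-1.94389672e-04  9.44694310e-01  3.27952167e-01 -8.41956211e-02]
 [ 3.67793043e-04 -3.27952083e-01  9.44694287e-01 -1.41721129e-01]
 [ 0.00000000e+00  0.00000000e+00  0.00000000e+00  1.00000000e+00]]
pos [ 0.4252 -0.3857  0.2316] yaw -18.31 tiltz [ 6.e-04 -4.e-04 -1.e+00] gap 0.0859 t 2.6333 F [ 0.2 -0.5  0. ]
delta mm [ -79.5 -605.3    1.4] len 610.5 roll -0.0055
jaw_grip []
tag_center []
notch []
label []
vise []
```

View pics/w1.png

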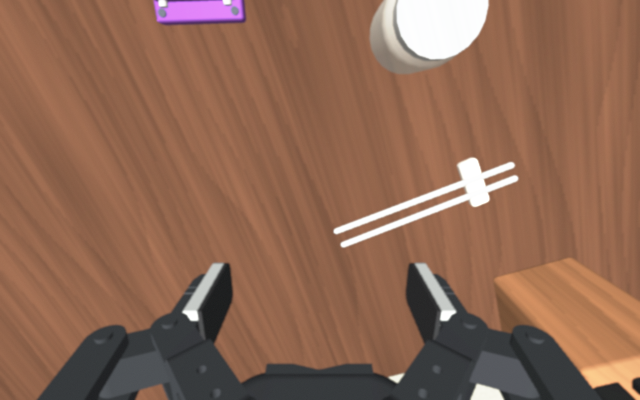

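Request:
{"op": "jog_arm", "data": {"series": [{"delta_pos": [-5,-41,0],"roll": 0},{"delta_pos": [-10,-82,0],"roll": 0},{"delta_pos": [-15,-123,0],"roll": 0},{"delta_pos": [-20,-164,0],"roll": 0},{"delta_pos": [-25,-205,0],"roll": 0}]}}

```text
time: 3.35
eef_pos: [0.4652, -0.1854, 0.2313]
orientation: [[0.947, -0.322, 0.0], [-0.322, -0.947, -0.001], [0.0, 0.001, -1.0]]
force: [0.9, 0.5, -0.8]
finger_gap: 0.0854
```

Request:
{"op": "jog_arm", "data": {"series": [{"delta_pos": [-5,-41,0],"roll": 0},{"delta_pos": [-10,-82,0],"roll": 0},{"delta_pos": [-15,-123,0],"roll": 0},{"delta_pos": [-20,-164,0],"roll": 0},{"delta_pos": [-25,-205,0],"roll": 0}]}}

```text
time: 3.77
eef_pos: [0.5076, 0.017, 0.2314]
orientation: [[0.947, -0.322, 0.0], [-0.322, -0.947, -0.001], [0.001, 0.001, -1.0]]
force: [1.2, -0.9, -0.7]
finger_gap: 0.0853
```

Request:
{"op": "jog_arm", "data": {"series": [{"delta_pos": [-5,-41,0],"roll": 0},{"delta_pos": [-10,-82,0],"roll": 0},{"delta_pos": [-15,-110,0],"roll": 0},{"delta_pos": [-20,-120,0],"roll": 0},{"delta_pos": [-20,-120,0],"roll": 0}]}}

```text
time: 4.18
eef_pos: [0.5266, 0.1399, 0.2314]
orientation: [[0.949, -0.315, 0.0], [-0.315, -0.949, 0.001], [-0.0, -0.001, -1.0]]
force: [-0.9, -0.7, 0.1]
finger_gap: 0.0852
```

Run:
```python
from workcell import arm,grab_frame,recognise
from h import *
o=arm.get_obs()
p=grab_frame("wrist"); cv2.imwrite("pics/w2.png",p["image"])
np.savez("w2.npz",**{k:np.array(v) for k,v in p.items()},pos=o["eef_pos"],R=o["orientation"])
delta(o,[.54,.214,.23],-18)
for t in ["jaw_grip","tag_center","notch","label","vise"]: print(t,[(r["at"],r["conf"]) for r in recognise(p,t)])
```

```text
pos [0.5266 0.1399 0.2314] yaw -18.35 tiltz [ 3.0e-04  1.4e-03 -1.0e+00] gap 0.0852 t 4.1833 F [-0.9 -0.7  0.1]
delta mm [-10.6 -74.6   1.5] len 75.3 roll -0.0060
jaw_grip [([0.357, 0.2395, 0.0417], 0.83), ([0.5371, 0.2147, 0.0653], 0.78), ([0.5174, 0.1502, 0.0637], 0.64), ([0.4061, -0.0432, 0.0582], 0.56)]
tag_center [([0.5187, 0.1509, 0.065], 0.88)]
notch [([0.5201, 0.1498, 0.0651], 0.73)]
label [([0.5182, 0.1524, 0.0654], 0.83)]
vise [([0.4094, -0.0369, 0.0254], 0.97), ([0.3497, 0.229, 0.0137], 0.92), ([0.5314, 0.1956, 0.0218], 0.58), ([0.5175, 0.1461, 0.0631], 0.2)]
```

View pics/w2.png

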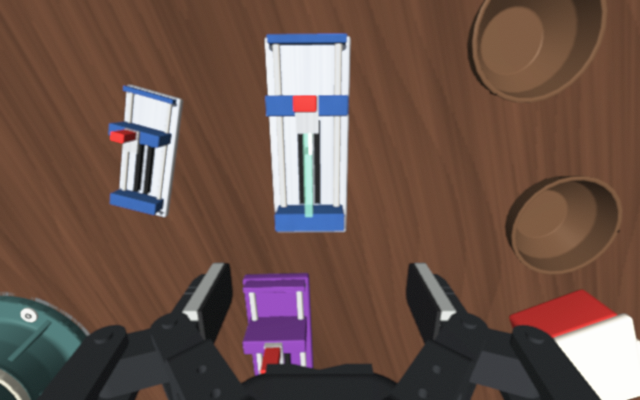

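```bash
cat >> h.py <<'E'
def wpts(p,pos,R,mask):
    v,u=np.nonzero(mask&(p["depth"]>0)); d=p["depth"][v,u]; K=np.array(p["K"])
    c=np.stack([(u-K[0,2])/K[0,0]*d,(v-K[1,2])/K[1,1]*d,d],1); H=np.array(p["hand_eye"])
    t=c@H[:3,:3].T+H[:3,3]
    return t@np.array(R).T+pos,u,v
E
python3 - <<'E'
from h import *
p=np.load("w2.npz"); P,u,v=wpts(p,p["pos"],p["R"],np.ones((400,640),bool))
col=p["image"][v,u].astype(int)
s=(u>255)&(u<360)&(v>25)&(v<240)
red=s&(col[:,2]>130)&(col[:,1]<80)&(P[:,2]>.098)
print("red top",P[red].mean(0),P[red].min(0),P[red].max(0))
base=s&(P[:,2]>.009); 
c,sz,a=cv2.minAreaRect(P[base,:2].astype(np.float32)*1000); print(c,sz,a)
pl=s&(P[:,2]>.06)&(P[:,2]<.068)&(v>135)&(v<205)&(col[:,1]>col[:,2]+10)
Q=P[pl]; print(len(Q),Q.mean(0)); l=cv2.fitLine(Q[:,:2].astype(np.float32),cv2.DIST_HUBER,0,.001,.001).ravel(); print(l,np.degrees(np.arctan2(l[1],l[0])))
ye=np.array([np.sin(np.radians(18)),np.cos(np.radians(18))]); q=Q[:,:2]@ye; print("ends along y rel", q.min(),q.max())
fj=s&(P[:,2]>.045)&(P[:,2]<.055)&(v>195); F=P[fj,:2]@ye; print("fixedjaw y",np.percentile(F,[1,99]), (P[fj]).mean(0))
E
```

```text
red top [0.53916143 0.21727884 0.1076615 ] [0.52963417 0.20981772 0.10540812] [0.549296   0.2248983  0.10960711]
(524.2149047851562, 172.11093139648438) (223.34030151367188, 90.35810089111328) 72.03501892089844
509 [0.51766542 0.1525213  0.06411854]
[0.29222697 0.956349   0.51766545 0.1525213 ] 73.008675
ends along y rel 0.26940967318491355 0.3415611571555192
fixedjaw y [0.23137708 0.25323318] [0.49856352 0.09337117 0.04889069]
```

Run:
```python
from workcell import arm
from h import *
delta(arm.get_obs(),[.5385,.2162,.079],-18.0)
```

```text
pos [0.5263 0.1347 0.2311] yaw -18.75 tiltz [-5.0e-04 -1.5e-03 -1.0e+00] gap 0.0851 t 4.4833 F [ 0.7  0.3 -0.2]
delta mm [-14.7 -81.3 152. ] len 173.0 roll -0.0132
```

Request:
{"op": "jog_arm", "data": {"series": [{"delta_pos": [-7,-40,0],"roll": -0.013},{"delta_pos": [-14,-76,0],"roll": -0.013},{"delta_pos": [-14,-81,35],"roll": -0.013},{"delta_pos": [-14,-81,70],"roll": -0.013},{"delta_pos": [-14,-81,70],"roll": -0.013}]}}

```text
time: 4.9
eef_pos: [0.535, 0.216, 0.1559]
orientation: [[0.952, -0.305, -0.01], [-0.305, -0.952, -0.005], [-0.008, 0.008, -1.0]]
force: [-1.4, -0.4, 0.5]
finger_gap: 0.0853
```

Request:
{"op": "jog_arm", "data": {"series": [{"delta_pos": [0,0,0],"roll": 0},{"delta_pos": [0,0,0],"roll": 0}]}}

```text
time: 5.07
eef_pos: [0.5395, 0.2178, 0.1623]
orientation: [[0.952, -0.307, 0.001], [-0.307, -0.952, -0.0], [0.001, -0.0, -1.0]]
force: [0.1, 0.6, 0.6]
finger_gap: 0.0854
```

Run:
```python
from workcell import arm,grab_frame
from h import *
o=arm.get_obs()
p=grab_frame("wrist"); cv2.imwrite("pics/w3.png",p["image"])
o2=arm.get_obs(); print(o["eef_pos"],o2["eef_pos"])
p=dict(p)
P,u,v=wpts(p,o["eef_pos"],o["orientation"],np.ones((400,640),bool))
col=p["image"][v,u].astype(int)
red=(col[:,2]>130)&(col[:,1]<80)&(P[:,2]>.095)&(np.hypot(P[:,0]-.538,P[:,1]-.215)<.03)
print("red top",P[red].mean(0),P[red].min(0),P[red].max(0))
delta(o2,[.5385,.2155,.079],-18.0)
```

```text
[0.53949042 0.21779849 0.16230785] [0.54000538 0.2182952  0.16304854]
red top [0.5409404  0.22187178 0.10329588] [0.53086276 0.21104009 0.09503759] [0.55002985 0.22658209 0.10900647]
pos [0.54   0.2183 0.163 ] yaw -17.87 tiltz [ 2.6e-03  7.0e-04 -1.0e+00] gap 0.0854 t 5.1167 F [ 1.1  0.3 -0. ]
delta mm [-0.8  3.2 84. ] len 84.1 roll 0.0022
```

View pics/w3.png

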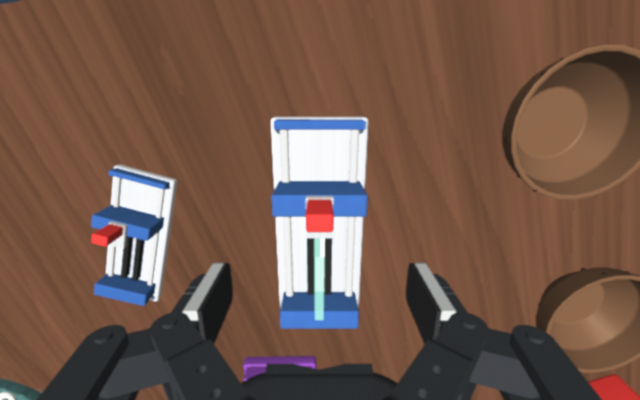

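Request:
{"op": "jog_arm", "data": {"series": [{"delta_pos": [-1,1,35],"roll": 0},{"delta_pos": [-1,1,65],"roll": 0},{"delta_pos": [-1,1,83],"roll": 0},{"delta_pos": [-1,1,83],"roll": 0},{"delta_pos": [-1,1,83],"roll": 0}]}}

```text
time: 5.53
eef_pos: [0.5382, 0.2181, 0.0794]
orientation: [[0.952, -0.306, 0.001], [-0.306, -0.952, 0.0], [0.001, -0.001, -1.0]]
force: [0.3, 0.5, 0.4]
finger_gap: 0.085
```

Request:
{"op": "jog_arm", "data": {"series": [{"delta_pos": [0,0,0],"roll": 0},{"delta_pos": [0,0,0],"roll": 0},{"delta_pos": [0,0,0],"roll": 0},{"delta_pos": [0,0,0],"roll": 0},{"delta_pos": [0,0,0],"roll": 0}], "gripper": 1, "grip_force": 40}}

```text
time: 5.95
eef_pos: [0.5378, 0.2185, 0.0791]
orientation: [[0.952, -0.305, 0.001], [-0.305, -0.952, 0.001], [0.001, -0.001, -1.0]]
force: [1.3, 0.2, 0.1]
finger_gap: 0.0259
```

Request:
{"op": "jog_arm", "data": {"series": [{"delta_pos": [0,0,0],"roll": 0},{"delta_pos": [0,0,0],"roll": 0},{"delta_pos": [0,0,0],"roll": 0}]}}

```text
time: 6.2
eef_pos: [0.5399, 0.218, 0.0794]
orientation: [[0.952, -0.306, 0.004], [-0.306, -0.952, 0.0], [0.004, -0.002, -1.0]]
force: [4.4, -1.6, 5.8]
finger_gap: 0.0193
```

Request:
{"op": "jog_arm", "data": {"series": [{"delta_pos": [0,-9,0],"roll": 0},{"delta_pos": [0,-18,0],"roll": 0},{"delta_pos": [0,-27,0],"roll": 0},{"delta_pos": [0,-36,0],"roll": 0},{"delta_pos": [0,-45,0],"roll": 0}]}}

```text
time: 6.62
eef_pos: [0.5533, 0.2594, 0.0794]
orientation: [[0.952, -0.307, 0.003], [-0.307, -0.952, -0.002], [0.003, 0.002, -1.0]]
force: [3.1, -4.6, 8.2]
finger_gap: 0.0192
```

Request:
{"op": "jog_arm", "data": {"series": [{"delta_pos": [0,0,0],"roll": 0},{"delta_pos": [0,0,0],"roll": 0}]}}

```text
time: 6.78
eef_pos: [0.5541, 0.2621, 0.0794]
orientation: [[0.952, -0.306, 0.005], [-0.306, -0.952, 0.002], [0.004, -0.004, -1.0]]
force: [5.0, -0.2, 3.5]
finger_gap: 0.0195
```

Request:
{"op": "jog_arm", "data": {"series": [{"delta_pos": [0,0,0],"roll": 0},{"delta_pos": [0,0,0],"roll": 0},{"delta_pos": [0,0,0],"roll": 0},{"delta_pos": [0,0,0],"roll": 0}], "gripper": 0}}

```text
time: 7.12
eef_pos: [0.5497, 0.2611, 0.0777]
orientation: [[0.953, -0.304, -0.002], [-0.304, -0.953, -0.001], [-0.002, 0.001, -1.0]]
force: [0.8, 0.7, 0.6]
finger_gap: 0.0668
```

Request:
{"op": "jog_arm", "data": {"series": [{"delta_pos": [0,0,-20],"roll": 0},{"delta_pos": [0,0,-50],"roll": 0},{"delta_pos": [0,0,-85],"roll": 0},{"delta_pos": [0,0,-85],"roll": 0},{"delta_pos": [0,0,-85],"roll": 0}]}}

```text
time: 7.53
eef_pos: [0.5519, 0.2621, 0.1653]
orientation: [[0.952, -0.305, 0.003], [-0.305, -0.952, 0.002], [0.003, -0.003, -1.0]]
force: [0.2, 0.4, -0.7]
finger_gap: 0.0854
```

Run:
```python
from workcell import arm,grab_frame
from h import *
o=arm.get_obs()
p=grab_frame("scene"); cv2.imwrite("pics/s4.png",cv2.resize(p["image"][120:260,260:480],(792,504)))
p=grab_frame("wrist"); cv2.imwrite("pics/w4.png",p["image"])
delta(o,[.5181-.005,.1525-.016,.17],-18.0)
```

```text
pos [0.5519 0.2621 0.1653] yaw -17.74 tiltz [ 0.0034  0.0021 -1.    ] gap 0.0854 t 7.5333 F [ 0.2  0.4 -0.7]
delta mm [  1.3 131.5  -5.1] len 131.6 roll 0.0045
```

View pics/s4.png

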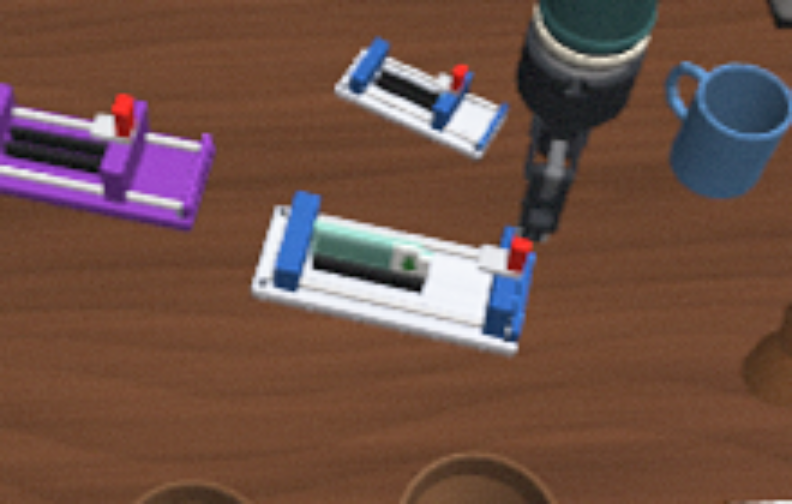

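View pics/w4.png

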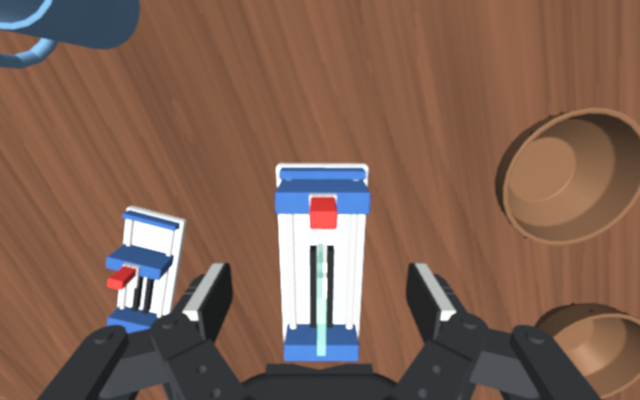

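Run:
```python
from workcell import arm
from h import *
delta(arm.get_obs(),[.5164,.1468,.034],-18.0)
```

```text
pos [0.5502 0.2607 0.1627] yaw -17.74 tiltz [-1.5e-03 -9.0e-04 -1.0e+00] gap 0.0852 t 7.6333 F [ 0.4  0.4 -0.4]
delta mm [  2.7 118.6 128.8] len 175.1 roll 0.0045
```

Request:
{"op": "jog_arm", "data": {"series": [{"delta_pos": [1,40,0],"roll": 0.004},{"delta_pos": [2,80,0],"roll": 0.004},{"delta_pos": [2,119,0],"roll": 0.004},{"delta_pos": [2,119,25],"roll": 0.004},{"delta_pos": [2,119,50],"roll": 0.004}]}}

```text
time: 8.05
eef_pos: [0.5158, 0.1429, 0.1123]
orientation: [[0.949, -0.314, -0.001], [-0.314, -0.949, -0.002], [-0.0, 0.002, -1.0]]
force: [1.3, 1.2, -1.1]
finger_gap: 0.0854
```

Request:
{"op": "jog_arm", "data": {"series": [{"delta_pos": [0,0,0],"roll": 0},{"delta_pos": [0,0,0],"roll": 0}]}}

```text
time: 8.22
eef_pos: [0.5147, 0.1467, 0.1114]
orientation: [[0.951, -0.308, -0.005], [-0.308, -0.951, -0.002], [-0.005, 0.003, -1.0]]
force: [-0.2, 0.1, 0.3]
finger_gap: 0.0854
```

Run:
```python
from workcell import arm,grab_frame
from h import *
o=arm.get_obs()
p=grab_frame("wrist"); cv2.imwrite("pics/w5.png",p["image"])
delta(o,[.5164,.1468,.034],-18.0)
```

```text
pos [0.5147 0.1467 0.1114] yaw -17.96 tiltz [-0.0054 -0.0016 -1.    ] gap 0.0854 t 8.2167 F [-0.2  0.1  0.3]
delta mm [ 1.9 -0.9 77.4] len 77.5 roll 0.0007
```

View pics/w5.png

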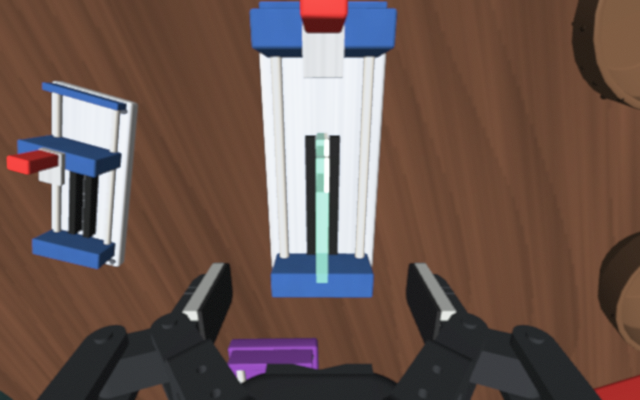

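Run:
```python
from workcell import arm
from h import *
o=arm.get_obs(); p=np.load("w1.npz"); K=p["K"];H=p["hand_eye"]
R=o["orientation"];pos=np.array([.5147,.1467,.1114])
ye=np.array([np.sin(np.radians(18)),np.cos(np.radians(18)),0]);xe=np.array([ye[1],-ye[0],0])
for y in (-50,18,50):
  for x in (-4,4):
    P=np.array([.5181,.1525,.065])+ye*y/1000+xe*x/1000
    t=np.asarray(R).T@(P-pos); c=np.linalg.inv(H)@np.r_[t,1]; q=K@c[:3]; print(y,x,(q[:2]/q[2]).round(1))
delta(o,[.5164,.1468,.034],-18.0)
```

```text
-50 -4 [315.6 283.7]
-50 4 [326.8 283.7]
18 -4 [315.4 192.9]
18 4 [327.8 192.9]
50 -4 [315.2 142.6]
50 4 [328.4 142.7]
pos [0.516  0.1476 0.1126] yaw -17.93 tiltz [-2.4e-03 -4.0e-04 -1.0e+00] gap 0.0851 t 8.2667 F [ 0.7  0.3 -0.3]
delta mm [ 0.8  0.6 78.6] len 78.6 roll 0.0012
```

Request:
{"op": "jog_arm", "data": {"series": [{"delta_pos": [1,0,30],"roll": 0},{"delta_pos": [1,0,58],"roll": 0},{"delta_pos": [1,0,78],"roll": 0},{"delta_pos": [1,0,78],"roll": 0},{"delta_pos": [1,0,78],"roll": 0}]}}

```text
time: 8.68
eef_pos: [0.5177, 0.1478, 0.0355]
orientation: [[0.952, -0.308, -0.001], [-0.308, -0.952, 0.0], [-0.001, 0.0, -1.0]]
force: [0.6, -0.2, 1.2]
finger_gap: 0.0857
```

Request:
{"op": "jog_arm", "data": {"series": [{"delta_pos": [0,0,0],"roll": 0},{"delta_pos": [0,0,0],"roll": 0},{"delta_pos": [0,0,0],"roll": 0},{"delta_pos": [0,0,0],"roll": 0},{"delta_pos": [0,0,0],"roll": 0}], "gripper": 1, "grip_force": 40}}

```text
time: 9.1
eef_pos: [0.5182, 0.147, 0.0361]
orientation: [[0.951, -0.309, 0.001], [-0.309, -0.951, 0.0], [0.001, -0.001, -1.0]]
force: [-0.2, 0.0, 0.2]
finger_gap: 0.0254
```

Request:
{"op": "jog_arm", "data": {"series": [{"delta_pos": [0,0,0],"roll": 0},{"delta_pos": [0,0,0],"roll": 0},{"delta_pos": [0,0,0],"roll": 0},{"delta_pos": [0,0,0],"roll": 0}]}}

```text
time: 9.43
eef_pos: [0.5179, 0.1469, 0.0357]
orientation: [[0.951, -0.309, 0.0], [-0.309, -0.951, -0.0], [0.0, -0.0, -1.0]]
force: [-0.2, -0.7, 6.1]
finger_gap: 0.0074
```

Request:
{"op": "jog_arm", "data": {"series": [{"delta_pos": [0,0,-15],"roll": 0},{"delta_pos": [0,0,-35],"roll": 0},{"delta_pos": [0,0,-65],"roll": 0},{"delta_pos": [0,0,-100],"roll": 0},{"delta_pos": [0,0,-100],"roll": 0}]}}

```text
time: 9.85
eef_pos: [0.5211, 0.1485, 0.1402]
orientation: [[0.951, -0.309, 0.009], [-0.309, -0.951, 0.003], [0.008, -0.006, -1.0]]
force: [0.2, 1.5, -0.1]
finger_gap: 0.0073
```

Run:
```python
from workcell import arm,grab_frame
from h import *
o=arm.get_obs()
p=grab_frame("wrist"); cv2.imwrite("pics/w6.png",p["image"])
p=grab_frame("scene"); cv2.imwrite("pics/s6.png",cv2.resize(p["image"][120:260,260:480],(792,504)))
delta(o,[.615,-.09,.135],-18.0)
```

```text
pos [0.5211 0.1485 0.1402] yaw -17.99 tiltz [ 0.0091  0.0034 -1.    ] gap 0.0073 t 9.85 F [ 0.2  1.5 -0.1]
delta mm [163.  197.8   5.3] len 256.4 roll 0.0001
```

View pics/w6.png

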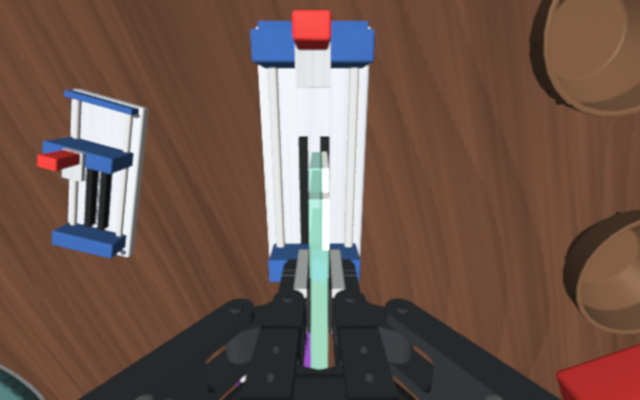

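View pics/s6.png

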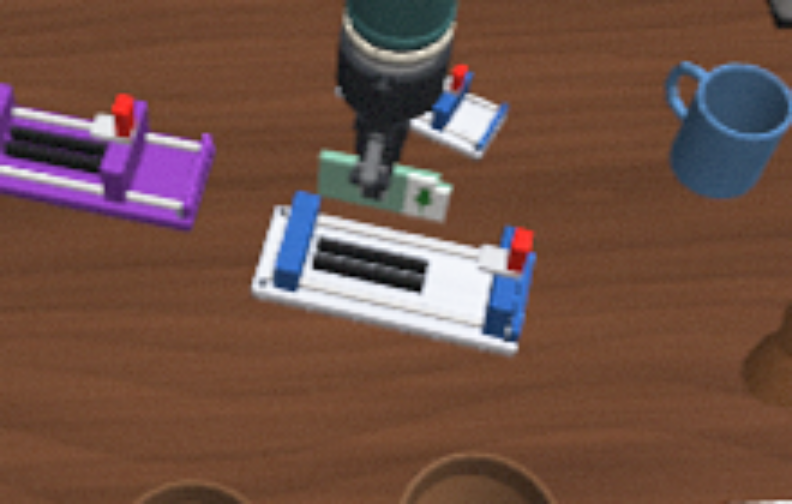

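Request:
{"op": "jog_arm", "data": {"series": [{"delta_pos": [24,30,0],"roll": 0},{"delta_pos": [49,60,0],"roll": 0},{"delta_pos": [74,90,0],"roll": 0},{"delta_pos": [99,120,0],"roll": 0},{"delta_pos": [124,150,5],"roll": 0}]}}

```text
time: 10.37
eef_pos: [0.5889, -0.0358, 0.129]
orientation: [[0.951, -0.308, -0.002], [-0.308, -0.951, -0.0], [-0.002, 0.001, -1.0]]
force: [1.2, 1.3, -1.2]
finger_gap: 0.0079
```

Request:
{"op": "jog_arm", "data": {"series": [{"delta_pos": [20,24,0],"roll": 0},{"delta_pos": [38,46,0],"roll": 0},{"delta_pos": [38,46,20],"roll": 0},{"delta_pos": [38,46,50],"roll": 0},{"delta_pos": [38,46,75],"roll": 0}]}}

```text
time: 10.78
eef_pos: [0.61, -0.0908, 0.0524]
orientation: [[0.95, -0.311, -0.003], [-0.311, -0.95, -0.0], [-0.002, 0.001, -1.0]]
force: [-0.7, -0.3, -1.5]
finger_gap: 0.0071
```

Request:
{"op": "jog_arm", "data": {"series": [{"delta_pos": [0,0,0],"roll": 0},{"delta_pos": [0,0,0],"roll": 0},{"delta_pos": [0,0,0],"roll": 0}]}}

```text
time: 11.03
eef_pos: [0.6112, -0.0891, 0.0552]
orientation: [[0.951, -0.308, -0.001], [-0.308, -0.951, 0.0], [-0.001, -0.0, -1.0]]
force: [-0.7, 0.1, -0.6]
finger_gap: 0.007
```

Run:
```python
from workcell import arm,grab_frame
from h import *
o=arm.get_obs()
delta(o,[.615,-.09,.0225],-18.0)
```

```text
pos [ 0.6112 -0.0891  0.0552] yaw -17.95 tiltz [-6.e-04  3.e-04 -1.e+00] gap 0.007 t 11.0333 F [-0.7  0.1 -0.6]
delta mm [ 3.9 -0.3 32.7] len 32.9 roll 0.0008
```

Request:
{"op": "jog_arm", "data": {"series": [{"delta_pos": [0,0,15],"roll": 0},{"delta_pos": [0,0,27],"roll": 0},{"delta_pos": [0,0,31],"roll": 0},{"delta_pos": [0,0,33],"roll": 0},{"delta_pos": [0,0,33],"roll": 0}]}}

```text
time: 11.45
eef_pos: [0.6112, -0.0895, 0.0224]
orientation: [[0.951, -0.309, -0.0], [-0.309, -0.951, -0.0], [-0.0, 0.0, -1.0]]
force: [-0.3, 0.0, -1.4]
finger_gap: 0.0072
```

Request:
{"op": "jog_arm", "data": {"series": [{"delta_pos": [0,0,0.5],"roll": 0},{"delta_pos": [0,0,1],"roll": 0}]}}

```text
time: 11.62
eef_pos: [0.6118, -0.0896, 0.0219]
orientation: [[0.951, -0.309, 0.001], [-0.309, -0.951, -0.0], [0.001, -0.0, -1.0]]
force: [-0.2, 0.1, 0.2]
finger_gap: 0.0074
```

Request:
{"op": "jog_arm", "data": {"series": [{"delta_pos": [0,0,0.5],"roll": 0},{"delta_pos": [0,0,1],"roll": 0},{"delta_pos": [0,0,1],"roll": 0}]}}

```text
time: 11.87
eef_pos: [0.6116, -0.0896, 0.0207]
orientation: [[0.951, -0.309, 0.001], [-0.309, -0.951, -0.0], [0.001, -0.0, -1.0]]
force: [-0.2, -0.3, 0.9]
finger_gap: 0.0073
```

Request:
{"op": "jog_arm", "data": {"series": [{"delta_pos": [0,0,0],"roll": 0},{"delta_pos": [0,0,0],"roll": 0},{"delta_pos": [0,0,0],"roll": 0},{"delta_pos": [0,0,0],"roll": 0}], "gripper": 0.65}}

```text
time: 12.2
eef_pos: [0.6112, -0.0895, 0.0203]
orientation: [[0.951, -0.309, -0.0], [-0.309, -0.951, 0.0], [-0.0, -0.0, -1.0]]
force: [0.1, -0.6, 0.2]
finger_gap: 0.0301
```

Run:
```python
from workcell import arm,grab_frame
from h import *
o=arm.get_obs()
p=grab_frame("wrist"); cv2.imwrite("pics/w7.png",p["image"])
p=grab_frame("scene"); cv2.imwrite("pics/s7.png",cv2.resize(p["image"][120:260,200:420],(792,504)))
delta(o,[.615,-.09,.0225],-18.0)
```

```text
pos [ 0.6112 -0.0895  0.0203] yaw -17.99 tiltz [-0.  0. -1.] gap 0.0301 t 12.2 F [ 0.1 -0.6  0.2]
delta mm [ 3.7 -0.7 -2.2] len 4.4 roll 0.0002
```

View pics/w7.png

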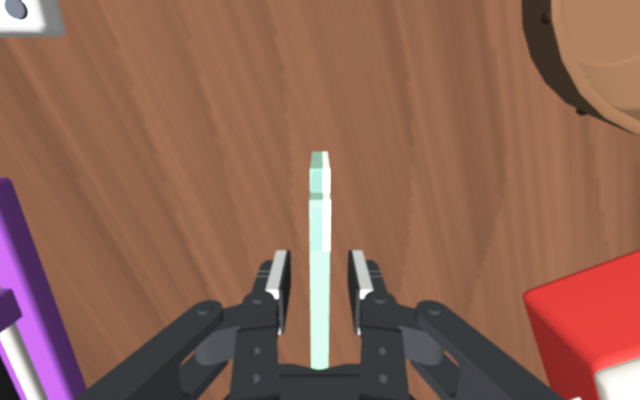

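View pics/s7.png

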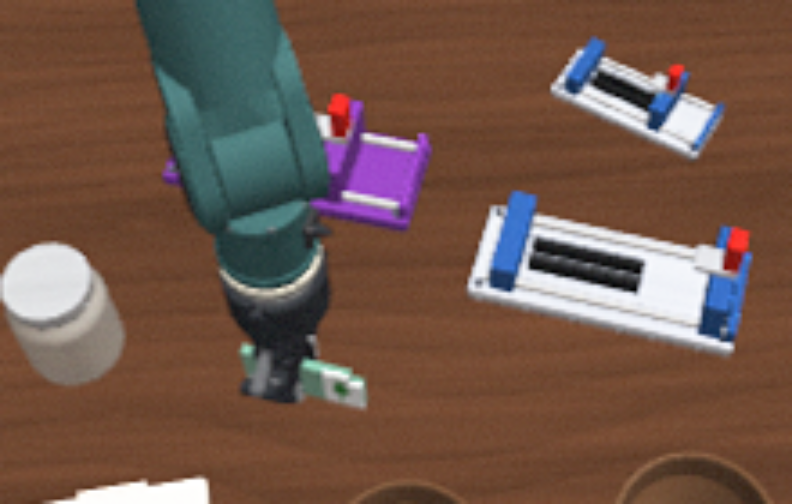

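Request:
{"op": "jog_arm", "data": {"series": [{"delta_pos": [-7,0,-3],"roll": 0},{"delta_pos": [-13,0,-3],"roll": 0},{"delta_pos": [-17,0,-3],"roll": 0},{"delta_pos": [-21,0,-3],"roll": 0},{"delta_pos": [-24,0,-3],"roll": 0}]}}

```text
time: 12.72
eef_pos: [0.5873, -0.0818, 0.0232]
orientation: [[0.951, -0.309, -0.001], [-0.309, -0.951, -0.0], [-0.001, 0.0, -1.0]]
force: [-0.4, 0.9, 0.0]
finger_gap: 0.0296
```

Request:
{"op": "jog_arm", "data": {"series": [{"delta_pos": [0,0,0],"roll": 0},{"delta_pos": [0,0,0],"roll": 0}]}}

```text
time: 12.88
eef_pos: [0.5878, -0.082, 0.0233]
orientation: [[0.951, -0.309, -0.001], [-0.309, -0.951, -0.0], [-0.001, 0.0, -1.0]]
force: [-0.7, -0.8, 0.2]
finger_gap: 0.0298
```

Run:
```python
from workcell import arm,grab_frame
from h import *
o=arm.get_obs()
p=grab_frame("wrist"); cv2.imwrite("pics/w8.png",p["image"])
p=grab_frame("scene"); cv2.imwrite("pics/s8.png",cv2.resize(p["image"][120:260,200:420],(792,504)))
delta(o,[.615,-.09,.0225],-18.0)
```

```text
pos [ 0.5878 -0.082   0.0233] yaw -17.98 tiltz [-1.1e-03 -1.0e-04 -1.0e+00] gap 0.0298 t 12.8833 F [-0.7 -0.8  0.2]
delta mm [28.4 -0.8  0.7] len 28.4 roll 0.0004
```

View pics/w8.png

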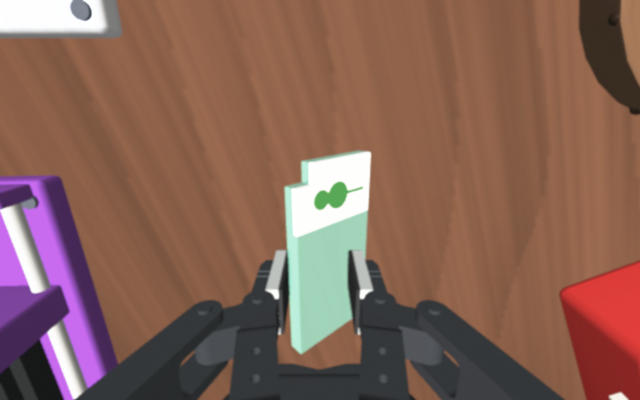

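View pics/s8.png

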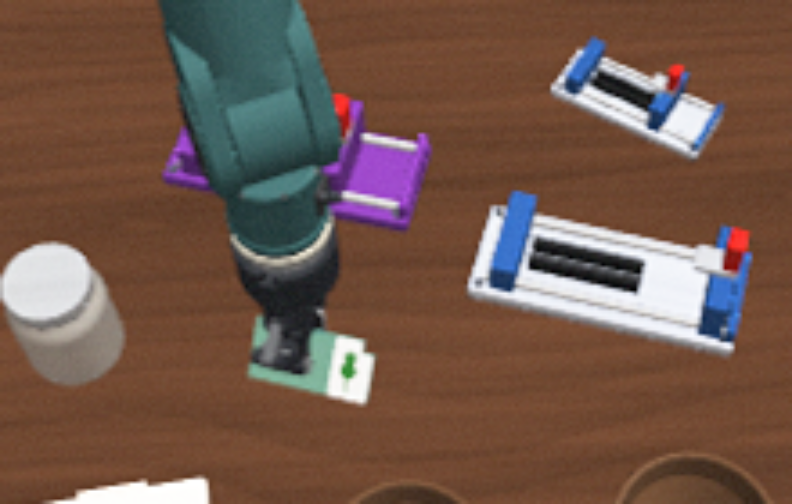

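Request:
{"op": "jog_arm", "data": {"series": [{"delta_pos": [-4,0,0],"roll": 0},{"delta_pos": [-8,0,0],"roll": 0},{"delta_pos": [-12,0,0],"roll": 0},{"delta_pos": [-16,0,0],"roll": 0},{"delta_pos": [-20,0,0],"roll": 0}]}}

```text
time: 13.4
eef_pos: [0.569, -0.0758, 0.0233]
orientation: [[0.951, -0.309, 0.0], [-0.309, -0.951, 0.0], [0.0, -0.0, -1.0]]
force: [-0.3, 0.5, -0.1]
finger_gap: 0.0298
```

Request:
{"op": "jog_arm", "data": {"series": [{"delta_pos": [0,0,-20],"roll": 0},{"delta_pos": [0,0,-50],"roll": 0},{"delta_pos": [0,0,-80],"roll": 0},{"delta_pos": [0,0,-80],"roll": 0}]}}

```text
time: 13.73
eef_pos: [0.5728, -0.0758, 0.1082]
orientation: [[0.951, -0.309, 0.009], [-0.309, -0.951, -0.0], [0.009, -0.002, -1.0]]
force: [1.9, 0.8, 0.3]
finger_gap: 0.0304
```

Request:
{"op": "jog_arm", "data": {"series": [{"delta_pos": [0,0,0],"roll": 0},{"delta_pos": [0,0,0],"roll": 0}], "gripper": 0}}

```text
time: 13.9
eef_pos: [0.5689, -0.0761, 0.1032]
orientation: [[0.951, -0.309, -0.0], [-0.309, -0.951, -0.0], [-0.0, 0.0, -1.0]]
force: [-0.9, -1.5, -1.1]
finger_gap: 0.0529
```

Run:
```python
from workcell import arm,grab_frame,cut_out
from h import *
o=arm.get_obs()
p=grab_frame("wrist"); cv2.imwrite("pics/w9.png",p["image"])
np.savez("w9.npz",**{k:np.array(v) for k,v in p.items()},pos=o["eef_pos"],R=o["orientation"])
for t in ["tag","frost"]:
  for r in cut_out(p,t)[:2]:
    P,u,v=wpts(p,o["eef_pos"],o["orientation"],r["mask"]); print(t,r["conf"],P.mean(0),len(u),np.percentile(P[:,2],[5,50,95]),cv2.minAreaRect(P[:,:2].astype(np.float32)*1000))
delta(o,[.615,-.09,.0225],-18.0)
p=grab_frame("scene"); cv2.imwrite("pics/s9.png",cv2.resize(p["image"][120:260,200:420],(792,504)))
np.savez("s9.npz",**{k:np.array(v) for k,v in p.items()})
```

```text
tag 0.58 [ 0.58738889 -0.07312213  0.00707406] 7112 [0.00602079 0.00709992 0.00819289] ((585.4383544921875, -78.18708801269531), (106.07482147216797, 50.09397888183594), 72.2639389038086)
frost 0.84 [ 0.59758236 -0.04382189  0.00714298] 2435 [0.00605497 0.00714144 0.00826732] ((596.36181640625, -42.94078063964844), (31.91651153564453, 49.957515716552734), 73.10737609863281)
pos [ 0.5689 -0.0761  0.1032] yaw -17.99 tiltz [-3.e-04 -3.e-04 -1.e+00] gap 0.0529 t 13.9 F [-0.9 -1.5 -1.1]
delta mm [48.2 -1.  80.7] len 94.0 roll 0.0001
```

View pics/w9.png

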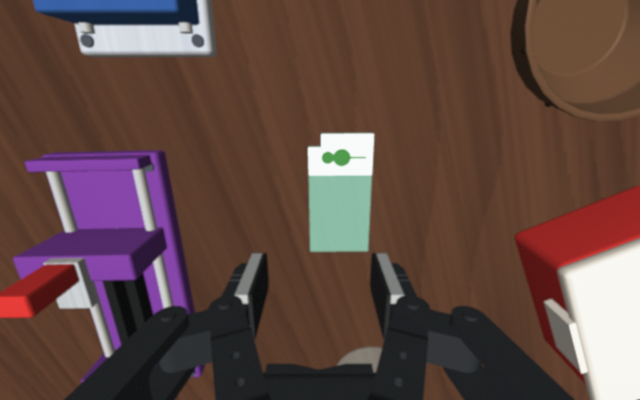

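View pics/s9.png

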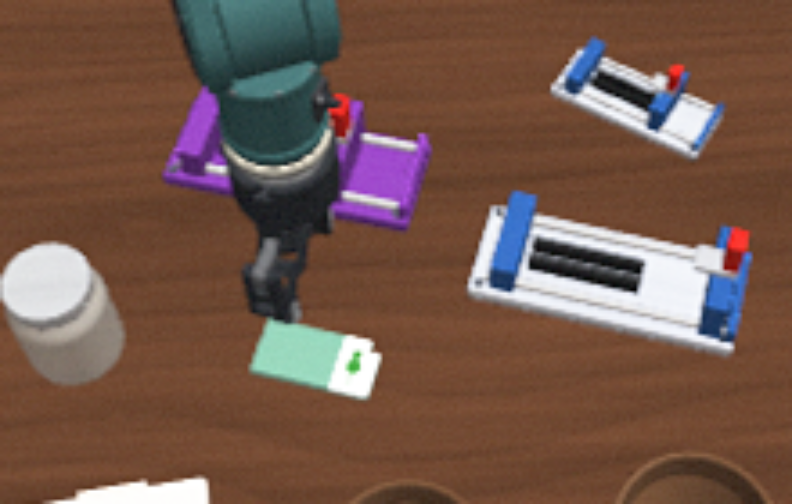

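Run:
```python
from h import *
for n in ["w9","w2"]:
    p=np.load(n+".npz"); P,u,v=wpts(p,np.zeros(3),np.eye(3),np.ones((400,640),bool))
    s=(P[:,2]>-.08)&(P[:,2]<.03)&(v>240)&(np.abs(P[:,1])<.05)
    for side in (-1,1):
        Q=P[s&(np.sign(P[:,0])==side)]; i=np.argsort(-Q[:,2])[:400]; Z=Q[:,2]
        print(n,side,"tipz mm",np.percentile(Z,[95,98,99,99.8,100]).round(4),Q[i].mean(0).round(4), "x inner",np.abs(Q[i,0]).min())
```

```text
w9 -1 tipz mm [0.0149 0.0235 0.0266 0.0293 0.03  ] [-0.1607  0.0211  0.0259] x inner 0.15485598663680886
w9 1 tipz mm [-0.0213 -0.0128 -0.0094 -0.0056  0.0298] [ 0.0297 -0.0046 -0.0107] x inner 0.02590187882049148
w2 -1 tipz mm [-0.026  -0.0197 -0.0168 -0.0136 -0.0112] [-0.0447 -0.0027 -0.0181] x inner 0.04251939358105424
w2 1 tipz mm [-0.026  -0.0196 -0.0168 -0.0134 -0.0115] [ 0.044  -0.0028 -0.018 ] x inner 0.041795233120778645
```

Run:
```python
from workcell import arm
from h import *
delta(arm.get_obs(),[.5856,-.0773,.012],-17.5)
```

```text
pos [ 0.5684 -0.0759  0.1021] yaw -17.98 tiltz [-2.4e-03  2.0e-04 -1.0e+00] gap 0.0811 t 14.1 F [ 0.2  0.3 -0.7]
delta mm [17. -4. 90.] len 91.7 roll -0.0084
```

Request:
{"op": "jog_arm", "data": {"series": [{"delta_pos": [17,-4,20],"roll": -0.008},{"delta_pos": [17,-4,55],"roll": -0.008},{"delta_pos": [17,-4,85],"roll": -0.008},{"delta_pos": [17,-4,85],"roll": -0.008},{"delta_pos": [17,-4,85],"roll": -0.008}]}}

```text
time: 14.52
eef_pos: [0.5848, -0.0771, 0.0164]
orientation: [[0.954, -0.301, -0.005], [-0.301, -0.954, 0.0], [-0.005, 0.001, -1.0]]
force: [0.1, 0.4, -0.1]
finger_gap: 0.0854
```

Request:
{"op": "jog_arm", "data": {"series": [{"delta_pos": [0,0,0],"roll": 0},{"delta_pos": [0,0,0],"roll": 0}], "gripper": 0.25}}

```text
time: 14.68
eef_pos: [0.5879, -0.0773, 0.0198]
orientation: [[0.954, -0.301, 0.003], [-0.301, -0.954, 0.0], [0.002, -0.001, -1.0]]
force: [0.6, 0.5, 0.4]
finger_gap: 0.0647
```

Run:
```python
from workcell import arm,grab_frame
from h import *
o=arm.get_obs()
p=grab_frame("wrist"); cv2.imwrite("pics/w10.png",p["image"])
P,u,v=wpts(p,np.zeros(3),np.eye(3),np.ones((400,640),bool))
s=(P[:,2]>-.08)&(P[:,2]<.03)&(v>240)&(np.abs(P[:,1])<.015)
for side in (-1,1):
    Q=P[s&(side*P[:,0]>.026)&(side*P[:,0]<.06)]; Z=Q[:,2]; print(side,np.percentile(Z,[95,98,99,99.8,100]).round(4))
delta(o,[.5856,-.0773,-.003],-17.5)
```

```text
-1 [0.0207 0.0211 0.0213 0.0218 0.0224]
1 [0.021  0.0214 0.0216 0.0221 0.0226]
pos [ 0.5879 -0.0773  0.0198] yaw -17.53 tiltz [ 0.0026  0.     -1.    ] gap 0.0647 t 14.6833 F [0.6 0.5 0.4]
delta mm [-2.3  0.7 22.8] len 22.9 roll -0.0004
```

View pics/w10.png

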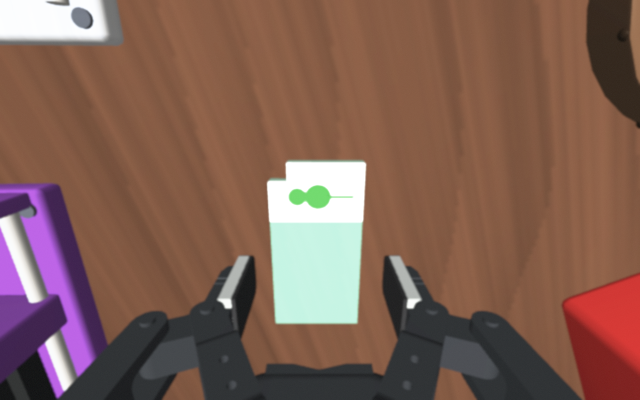

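Request:
{"op": "jog_arm", "data": {"series": [{"delta_pos": [-1,0,10],"roll": 0},{"delta_pos": [-1,0,18],"roll": 0},{"delta_pos": [-1,0,21],"roll": 0},{"delta_pos": [-1,0,21],"roll": 0},{"delta_pos": [-1,0,21],"roll": 0}]}}

```text
time: 15.15
eef_pos: [0.5855, -0.0771, -0.0031]
orientation: [[0.954, -0.301, -0.001], [-0.301, -0.954, -0.0], [-0.001, 0.0, -1.0]]
force: [0.6, 0.6, 0.2]
finger_gap: 0.0643
```

Run:
```python
from workcell import arm,grab_frame
from h import *
o=arm.get_obs()
p=grab_frame("wrist"); cv2.imwrite("pics/w11.png",p["image"])
P,u,v=wpts(p,np.zeros(3),np.eye(3),np.ones((400,640),bool))
I=P.reshape(400,640,3) if len(P)==256000 else None
for side in (-1,1):
    s=(side*P[:,0]>.031)&(side*P[:,0]<.05)&(np.abs(P[:,1])<.013)&(P[:,2]<-.003); Z=P[s,2]; print(side,np.percentile(Z,[50,90,99,100]).round(4) if len(Z) else 0)
delta(o,[.5856,-.0773,-.003],-17.5)
```

```text
-1 [-0.0461 -0.0175 -0.0035 -0.003 ]
1 [-0.0468 -0.0176 -0.0035 -0.003 ]
pos [ 0.5855 -0.0771 -0.0031] yaw -17.52 tiltz [-8.e-04 -0.e+00 -1.e+00] gap 0.0643 t 15.15 F [0.6 0.6 0.2]
delta mm [ 0.1  0.2 -0.1] len 0.3 roll -0.0004
```

View pics/w11.png

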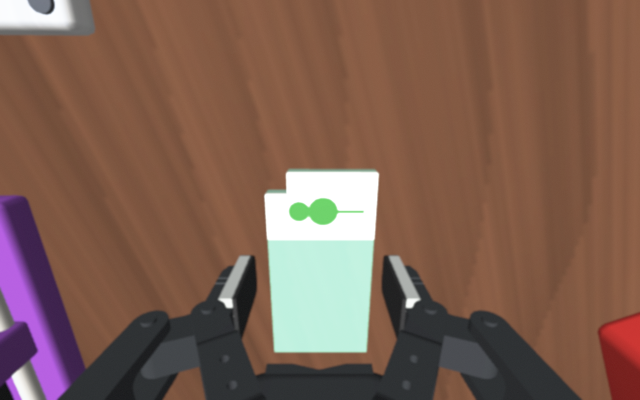

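Request:
{"op": "jog_arm", "data": {"series": [{"delta_pos": [0,0,0],"roll": 0},{"delta_pos": [0,0,0],"roll": 0},{"delta_pos": [0,0,0],"roll": 0},{"delta_pos": [0,0,0],"roll": 0}], "gripper": 1, "grip_force": 40}}

```text
time: 15.53
eef_pos: [0.5862, -0.0771, -0.0023]
orientation: [[0.954, -0.301, 0.001], [-0.301, -0.954, -0.0], [0.001, -0.0, -1.0]]
force: [-0.7, -0.8, 2.8]
finger_gap: 0.0487
```

Request:
{"op": "jog_arm", "data": {"series": [{"delta_pos": [0,0,0],"roll": 0},{"delta_pos": [0,0,0],"roll": 0}]}}

```text
time: 15.7
eef_pos: [0.5862, -0.077, -0.0023]
orientation: [[0.954, -0.301, 0.001], [-0.301, -0.954, -0.0], [0.001, -0.0, -1.0]]
force: [-1.0, -0.1, 5.6]
finger_gap: 0.049
```

Gripped at about 49 mm. I'll lift it gently, then look.

Request:
{"op": "jog_arm", "data": {"series": [{"delta_pos": [0,0,-3],"roll": 0},{"delta_pos": [0,0,-8],"roll": 0},{"delta_pos": [0,0,-18],"roll": 0},{"delta_pos": [0,0,-30],"roll": 0},{"delta_pos": [0,0,-40],"roll": 0}]}}

```text
time: 16.12
eef_pos: [0.586, -0.0771, 0.0386]
orientation: [[0.954, -0.301, 0.001], [-0.301, -0.954, -0.0], [0.001, -0.0, -1.0]]
force: [-0.2, -0.6, -1.1]
finger_gap: 0.0488
```

Request:
{"op": "jog_arm", "data": {"series": [{"delta_pos": [0,0,0],"roll": 0},{"delta_pos": [0,0,0],"roll": 0}]}}

```text
time: 16.28
eef_pos: [0.5866, -0.0772, 0.0385]
orientation: [[0.953, -0.302, 0.002], [-0.302, -0.953, -0.0], [0.002, -0.001, -1.0]]
force: [0.1, 0.7, -0.1]
finger_gap: 0.0488
```

Run:
```python
from workcell import arm,grab_frame,cut_out
from h import *
o=arm.get_obs()
p=grab_frame("wrist"); cv2.imwrite("pics/w12.png",p["image"])
for t in ["tag","frost"]:
  for r in cut_out(p,t)[:1]:
    P,u,v=wpts(p,np.zeros(3),np.eye(3),r["mask"]); print(t,r["conf"],"tool frame mean",P.mean(0).round(4)); 
    A=np.c_[P[:,:2],np.ones(len(P))]; c=np.linalg.lstsq(A,P[:,2],rcond=None)[0]; print("plane slopes deg",np.degrees(np.arctan(c[:2])),c[2]); print(cv2.minAreaRect(P[:,:2].astype(np.float32)*1000))
p=grab_frame("scene"); cv2.imwrite("pics/s12.png",cv2.resize(p["image"][120:260,200:420],(792,504)))
delta(o,[.56,-.277,.2],-18)
```

```text
tag 0.85 tool frame mean [ 0.0001 -0.0071 -0.0092]
plane slopes deg [-0.01721634 -0.23926066] -0.009253589964993992
((-4.421880722045898, 14.487224578857422), (133.87509155273438, 66.51176452636719), 86.0272216796875)
frost 0.96 tool frame mean [ 0.0009 -0.0357 -0.0093]
plane slopes deg [-0.34844599  0.29397714] -0.009087958462594511
((-5.167629241943359, -25.361825942993164), (59.7054328918457, 53.01084518432617), 0.07957439124584198)
pos [ 0.5866 -0.0772  0.0385] yaw -17.55 tiltz [ 2.3e-03 -1.0e-04 -1.0e+00] gap 0.0488 t 16.2833 F [ 0.1  0.7 -0.1]
delta mm [  35.2  198.4 -161.5] len 258.2 roll 0.0079
```

View pics/w12.png

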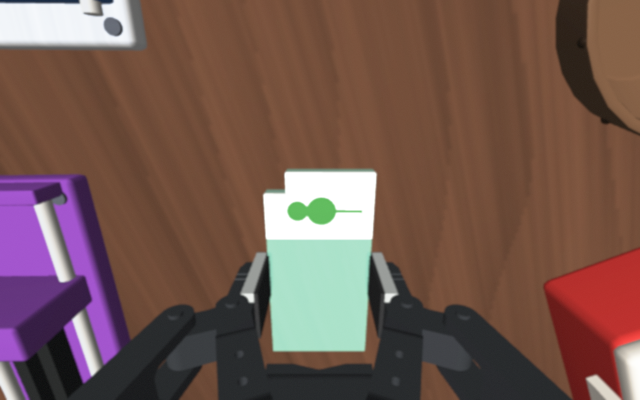

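View pics/s12.png

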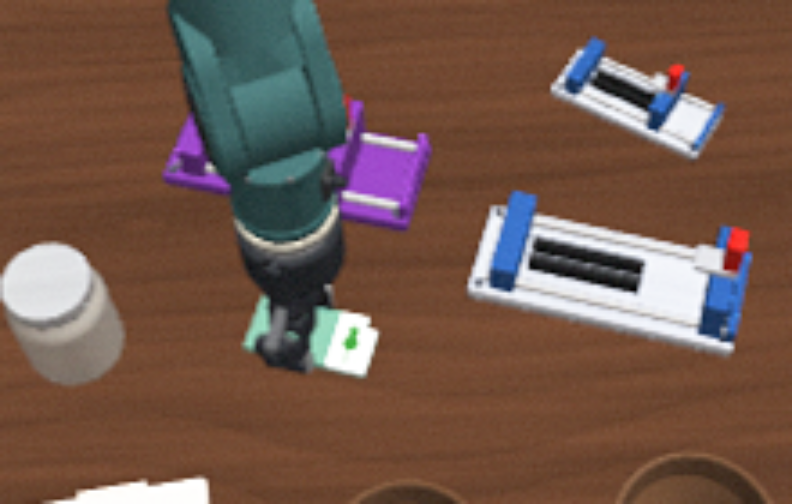

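Request:
{"op": "jog_arm", "data": {"series": [{"delta_pos": [0,0,-30],"roll": 0},{"delta_pos": [0,0,-65],"roll": 0},{"delta_pos": [0,0,-100],"roll": 0},{"delta_pos": [0,0,-125],"roll": 0},{"delta_pos": [0,0,-140],"roll": 0}], "grip_force": 50}}

```text
time: 16.9
eef_pos: [0.5871, -0.0769, 0.18]
orientation: [[0.954, -0.301, 0.004], [-0.301, -0.954, -0.0], [0.004, -0.001, -1.0]]
force: [0.4, -0.5, -1.1]
finger_gap: 0.0483
```

Run:
```python
from workcell import arm,grab_frame,cut_out
from h import *
o=arm.get_obs()
delta(o,[.549,-.311,.17],-18)
```

```text
pos [ 0.5871 -0.0769  0.18  ] yaw -17.53 tiltz [ 3.6e-03 -2.0e-04 -1.0e+00] gap 0.0483 t 16.9 F [ 0.4 -0.5 -1.1]
delta mm [ 34.1 234.7   9.9] len 237.3 roll 0.0082
```

Request:
{"op": "jog_arm", "data": {"series": [{"delta_pos": [4,28,0],"roll": 0},{"delta_pos": [9,64,0],"roll": 0},{"delta_pos": [14,100,0],"roll": 0},{"delta_pos": [19,136,0],"roll": 0},{"delta_pos": [24,172,0],"roll": 0}]}}

```text
time: 17.32
eef_pos: [0.5559, -0.2497, 0.1767]
orientation: [[0.954, -0.301, -0.001], [-0.301, -0.954, 0.0], [-0.001, 0.0, -1.0]]
force: [0.4, -0.3, -0.2]
finger_gap: 0.0479
```

Request:
{"op": "jog_arm", "data": {"series": [{"delta_pos": [4,30,0],"roll": 0},{"delta_pos": [8,50,0],"roll": 0},{"delta_pos": [10,62,3],"roll": 0},{"delta_pos": [10,62,8],"roll": 0},{"delta_pos": [10,62,8],"roll": 0}]}}

```text
time: 17.73
eef_pos: [0.5468, -0.3093, 0.1676]
orientation: [[0.953, -0.301, -0.002], [-0.301, -0.953, 0.002], [-0.003, -0.001, -1.0]]
force: [-0.0, 1.5, -0.7]
finger_gap: 0.0481
```

Request:
{"op": "jog_arm", "data": {"series": [{"delta_pos": [0,0,0],"roll": 0},{"delta_pos": [0,0,0],"roll": 0}]}}

```text
time: 17.9
eef_pos: [0.5486, -0.3074, 0.1691]
orientation: [[0.955, -0.297, -0.0], [-0.297, -0.955, 0.002], [-0.001, -0.002, -1.0]]
force: [0.1, -0.1, -0.3]
finger_gap: 0.0481
```

Run:
```python
from workcell import arm,grab_frame,cut_out
from h import *
o=arm.get_obs()
delta(o,[.549,-.311,.145],-18)
for n in ["top","scene"]:
    p=grab_frame(n); cv2.imwrite(f"pics/{n}13.png",cv2.resize(p["image"][120:260,340:560] if n=="top" else p["image"][130:270,130:350],(792,504)))
    for t in ["frost","jar_lid"]:
      for r in cut_out(p,t)[:1]:
        P,u,v=pts(p,r["mask"]); print(n,t,r["conf"],np.median(P,0).round(4),cv2.minAreaRect(P[:,:2].astype(np.float32)*1000))
p=grab_frame("wrist"); cv2.imwrite("pics/w13.png",p["image"])
for t in ["frost","jar_lid"]:
      for r in cut_out(p,t)[:1]:
        P,u,v=wpts(p,o["eef_pos"],o["orientation"],r["mask"]); print("w",t,r["conf"],np.median(P,0).round(4),cv2.minAreaRect(P[:,:2].astype(np.float32)*1000))
```

```text
pos [ 0.5486 -0.3074  0.1691] yaw -17.3 tiltz [-1.0e-04  1.8e-03 -1.0e+00] gap 0.0481 t 17.9 F [ 0.1 -0.1 -0.3]
delta mm [ 1.5  3.4 24.1] len 24.4 roll 0.0122
top frost 0.55 [ 0.5605 -0.273   0.1797] ((560.3635864257812, -272.21441650390625), (32.49228286743164, 50.38129425048828), 71.95690155029297)
top jar_lid 0.86 [ 0.5435 -0.2577  0.0892] ((551.4892578125, -266.5093688964844), (78.77404022216797, 57.18033981323242), 34.495967864990234)
scene frost 0.7 [ 0.5609 -0.2765  0.1793] ((495.34222412109375, -293.55841064453125), (187.6422882080078, 39.04501724243164), 14.251407623291016)
scene jar_lid 0.81 [ 0.5826 -0.2704  0.0848] ((563.6754760742188, -295.0787048339844), (113.34297943115234, 71.0499038696289), 81.55110168457031)
w frost 0.82 [ 0.5605 -0.2733  0.1783] ((558.8751220703125, -273.5292053222656), (32.80498123168945, 50.13042449951172), 72.6492691040039)
w jar_lid 0.9 [ 0.565  -0.2569  0.1035] ((565.858154296875, -258.3244934082031), (47.218509674072266, 82.77975463867188), 85.78488159179688)
```

View pics/w13.png

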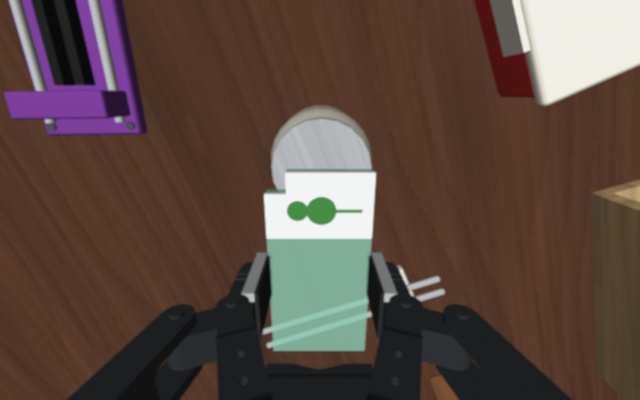

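View pics/scene13.png

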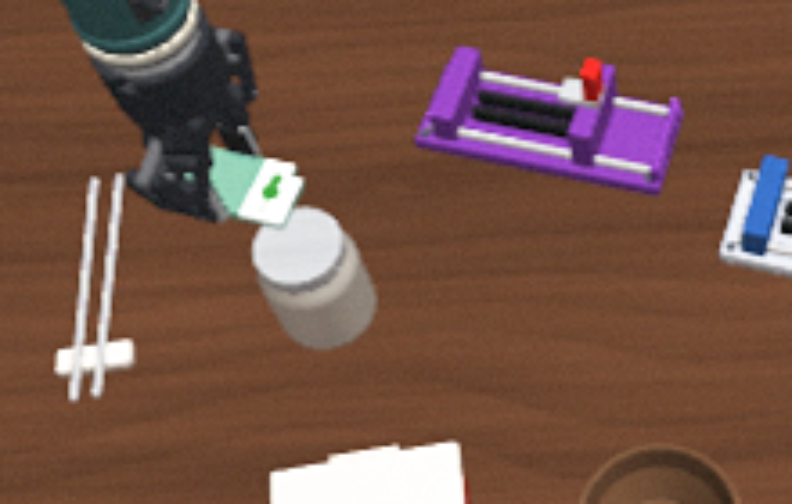

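View pics/top13.png

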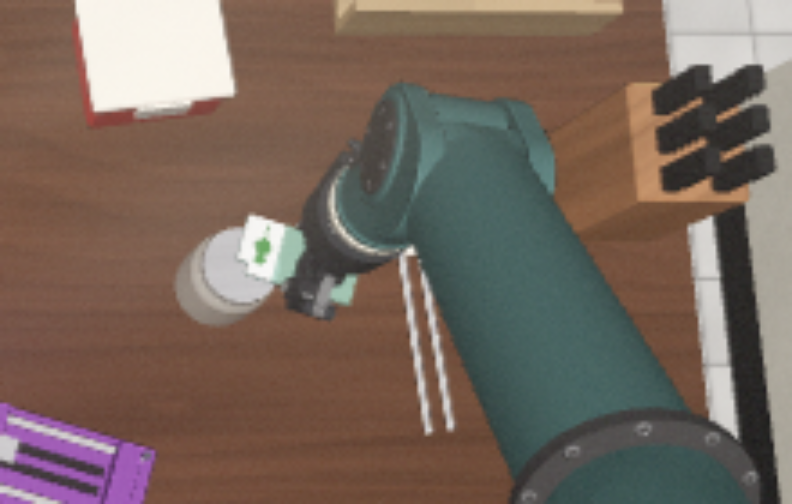

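Request:
{"op": "jog_arm", "data": {"series": [{"delta_pos": [1,1,8],"roll": 0},{"delta_pos": [1,3,17],"roll": 0},{"delta_pos": [1,4,25],"roll": 0},{"delta_pos": [1,4,28],"roll": 0},{"delta_pos": [1,4,28],"roll": 0}]}}

```text
time: 18.77
eef_pos: [0.5463, -0.3144, 0.1395]
orientation: [[0.953, -0.302, -0.003], [-0.302, -0.953, 0.001], [-0.003, -0.0, -1.0]]
force: [-0.2, 1.2, -0.5]
finger_gap: 0.0482
```

Request:
{"op": "jog_arm", "data": {"series": [{"delta_pos": [0,0,0],"roll": 0},{"delta_pos": [0,0,0],"roll": 0},{"delta_pos": [0,0,0],"roll": 0},{"delta_pos": [0,0,0],"roll": 0}]}}

```text
time: 19.1
eef_pos: [0.5479, -0.3146, 0.1417]
orientation: [[0.954, -0.301, 0.001], [-0.301, -0.954, -0.0], [0.001, 0.0, -1.0]]
force: [-1.1, -0.3, -0.8]
finger_gap: 0.0479
```

Run:
```python
from workcell import arm,grab_frame,cut_out
from h import *
o=arm.get_obs()
delta(o,[.549,-.311,.145],-18)
for n in ["top","scene"]:
    p=grab_frame(n); cv2.imwrite(f"pics/{n}14.png",p["image"])
    for t in ["frost"]:
      for r in cut_out(p,t)[:1]:
        P,u,v=pts(p,r["mask"]); print(n,t,r["conf"],np.median(P,0).round(4))
    P,u,v=pts(p,np.ones((400,640),bool)); s=(np.hypot(P[:,0]-.56,P[:,1]+.277)<.06)&(P[:,2]>.099)&(P[:,2]<.112); print("lid z pts",s.sum(),P[s].mean(0).round(4),P[s].min(0).round(3),P[s].max(0).round(3))
p=grab_frame("wrist"); cv2.imwrite("pics/w14.png",p["image"])
o=arm.get_obs()
r=cut_out(p,"frost")[0]; P,u,v=wpts(p,o["eef_pos"],o["orientation"],r["mask"]); s=P[:,2]>.13;P=P[s]; print("w frost",np.median(P,0).round(4)); c=np.linalg.lstsq(np.c_[P[:,:2],np.ones(len(P))],P[:,2],rcond=None)[0]; print(np.degrees(np.arctan(c[:2])))
P,u,v=wpts(p,o["eef_pos"],o["orientation"],np.ones((400,640),bool)); s=(np.hypot(P[:,0]-.56,P[:,1]+.277)<.06)&(P[:,2]>.099)&(P[:,2]<.112); print("w lid",P[s].mean(0).round(4),P[s].min(0).round(3),P[s].max(0).round(3))
```

```text
pos [ 0.5479 -0.3146  0.1417] yaw -17.52 tiltz [ 7.e-04 -3.e-04 -1.e+00] gap 0.0479 t 19.1 F [-1.1 -0.3 -0.8]
delta mm [ 0.  -3.8 -3.3] len 5.0 roll 0.0083
top frost 0.56 [ 0.5597 -0.2804  0.152 ]
lid z pts 216 [ 0.5561 -0.2641  0.1055] [ 0.525 -0.298  0.1  ] [ 0.594 -0.241  0.11 ]
scene frost 0.61 [ 0.561  -0.2829  0.1515]
lid z pts 354 [ 0.5675 -0.274   0.1046] [ 0.528 -0.312  0.099] [ 0.596 -0.244  0.109]
w frost [ 0.5598 -0.2805  0.1506]
[-0.12514593 -0.21291328]
w lid [ 0.5622 -0.2619  0.104 ] [ 0.525 -0.294  0.099] [ 0.594 -0.242  0.106]
```

View pics/scene14.png

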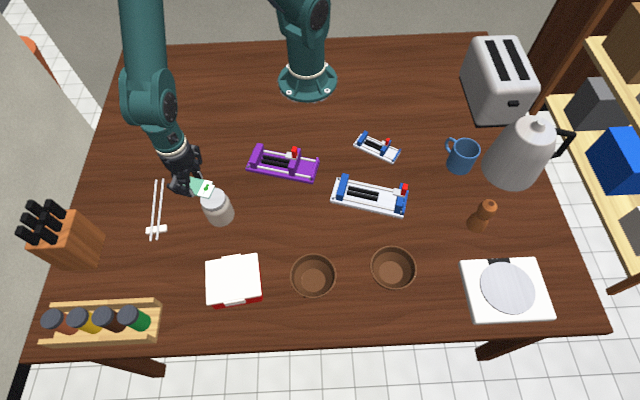

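View pics/w14.png

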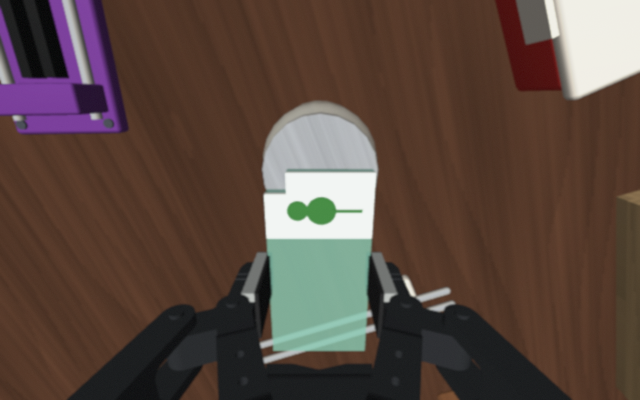

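Request:
{"op": "jog_arm", "data": {"series": [{"delta_pos": [0,-2,2],"roll": 0},{"delta_pos": [0,-4,3],"roll": 0},{"delta_pos": [0,-4,3],"roll": 0},{"delta_pos": [0,-4,3],"roll": 0},{"delta_pos": [0,-4,3],"roll": 0}]}}

```text
time: 19.82
eef_pos: [0.5488, -0.3107, 0.1382]
orientation: [[0.954, -0.301, -0.0], [-0.301, -0.954, 0.0], [-0.0, -0.0, -1.0]]
force: [-0.4, -0.9, -0.8]
finger_gap: 0.0481
```

Request:
{"op": "jog_arm", "data": {"series": [{"delta_pos": [0,0,0],"roll": 0},{"delta_pos": [0,0,0],"roll": 0},{"delta_pos": [0,0,0],"roll": 0},{"delta_pos": [0,0,0],"roll": 0}]}}

```text
time: 20.15
eef_pos: [0.5488, -0.3109, 0.1384]
orientation: [[0.954, -0.301, 0.0], [-0.301, -0.954, -0.0], [0.0, 0.0, -1.0]]
force: [-0.4, -0.5, -0.9]
finger_gap: 0.0483
```

Run:
```python
from workcell import arm,grab_frame,cut_out,order
from h import *
o=arm.get_obs()
delta(o,[.549,-.311,.139],-18); print(np.abs(o["joint_vel"]).max())
p=grab_frame("wrist"); cv2.imwrite("pics/w15.png",p["image"])
r=cut_out(p,"frost")[0]; P,u,v=wpts(p,o["eef_pos"],o["orientation"],r["mask"]); P=P[P[:,2]>.13]; print("w frost",np.median(P,0).round(4))
print(order.hand_in())
```

```text
pos [ 0.5488 -0.3109  0.1384] yaw -17.53 tiltz [ 1.e-04 -1.e-04 -1.e+00] gap 0.0483 t 20.15 F [-0.4 -0.5 -0.9]
delta mm [ 0.3  0.1 -0.6] len 0.7 roll 0.0081
0.09540434150305653
w frost [nan nan nan]
the job is handed in; nothing more can be done
None
  return _methods._mean(a, axis=axis, dtype=dtype,
  ret = um.true_divide(
```

The plate is held flat over the jar, label up, and I handed the job in at about 20 s. I opened the jaw about 45 mm of its 50 mm travel. Then I lifted the plate out by its clear part and carried it to the jar.

**Extra step:** the tool can only point straight down, so I could not tilt the plate in the hand. I stood it on clear table and tipped it onto its back, easing it down on a finger. I then gripped it again by its long edges, still on the clear part. So the final grip is across the 50 mm edges, not across the faces, and the plate was set down once on the way.

**Last checks:**
- **Position:** the last good measurement, before a final 4 mm move, put the label centre at about (0.560, -0.281). The lid centre is about (0.560, -0.278). After that move the wrist pose puts the label within about 3 mm of the lid centre.
- **Height and tilt:** the plate's underside is about 3.5 cm above the lid, and the plate is level to about 0.3°.
- **Grip and contact:** the gap is steady at 48 mm, and the force at the wrist is about what the plate weighs, so nothing else is being touched. About 8 mm separated the finger pads from the frosted label when I closed on the plate.
- **Failed check:** the last look for the label after the final move found nothing usable, and I did not look again before handing in.
- **Surroundings:** in the last scene view the jar and everything else appeared to stand where they were.

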